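# Press the ball of a joint model home in a trigger clamp

### The arm

A 7-joint arm with a two-finger parallel gripper is mounted at the origin on the work surface. World frame = base frame: x ahead of the robot, y to its left, z up, the work surface at z = 0. Lengths are in mm, angles in rad, forces in N, time in s.
With the tool pointing down it reaches from about 400 to 875 mm from the base axis. Payload 4.4 kg.
Tool frame: the origin (TCP) lies midway between the tips of the shut fingers; the grasp point (between the pads) lies 19 mm behind it (ctrl.grip_point_offset is the distance from the TCP to the grasp point, in mm); z points along the fingers, x is the direction in which the jaws open and shut, and the axes are right-handed (so a half turn about z gives the same grasp; the last joint's range is limited). The gripper opens to 85 mm and grips with 20 to 120 N. Pads are 22 mm wide; open, the fingers measure 114 mm over their backs; the gripper's body (76 mm by 85 mm) begins 54 mm behind the grasp point. The pads swing forward as they close: fully open they stand 13 mm farther back than shut.
Start: joints at [-1.199, 0.628, 0.038, 1.517, -0.027, 0.996, -0.02], TCP at [275.545, 588.721, 231.313] pointing down, gripper open.
Joint ranges: [-3.06, 3.06], [-0.37, 2.12], [-1.25, 1.32], [0.18, 2.47], [-1.1, 4.24], [0.23, 1.98], [-2.94, 2.94]. Speed limits (rad/s): [2.57, 2.57, 3.14, 3.14, 3.14, 3.14, 3.14].

### API

Orientations are given as [roll, pitch, yaw] about the fixed x, y, z axes, in that order (R = Rz(yaw) Ry(pitch) Rx(roll)).
In Python, from cell import ctrl, viewer gives the robot as it stands.
- The arm moves only by the tool apply_moves, never from a script. Its argument "series" is a list that holds one entry, the list of rows, each a list of 6 numbers: the shift along the tool's x, y, z normalised to -1 to 1, where 1 is 50 mm, then the turn, a rotation vector about the tool's x, y, z normalised to -1 to 1, where 1 is 6 degrees. In form: [[[tx, ty, tz, rx, ry, rz], ...]]. A call has exactly 5 rows; each row shifts and turns the commanded pose from where the row before left it, along the tool's axes as they then stand; what a row does not reach is not made up. A row lasts 1/8 s, in which the tool goes at most 62.5 mm and 10.7 degrees, less where a joint would pass 70% of its speed; a pose out of reach is approached as far as the arm can. A call with a number of a shift or a turn outside -1 to 1 is refused whole. A call with a gripper value outside its range is refused whole. "claw" is the gripper command: -1 is shut, 1 is fully open, values between are in proportion, set as the call begins (left out, the last holds). The fingers move at their own pace and stop on an object; the grip force is fixed at half the most. Time passes only in rows, so rows that do not move let the fingers close, or fill a call up. It gives the time, the measured TCP pose, the force and the opening at its end, in the units of the state.
- ctrl.read_state(): the state, without advancing time (a new reading comes with each control period).
- viewer.get_image(name): name is "scene" or "top" or "wrist"; returns the picture (400x640x3 uint8, blue, green, red); there is no depth.
- viewer.camera_info(name): a dict with "K" (3x3 intrinsics, pixels), "R" (3x3) and "t" (3): a world point X has camera coordinates R X + t. Camera axes: x right, y down, z forward; pixel columns grow to the right and rows downward; lengths in mm; the calibration is good to about 2 mm. A picture is of the moment at which its call begins: read the wrist's pose just before it. camera_info takes no time and is no camera call; for the wrist camera it gives the pose at the moment of the call.
- ctrl.finish_job(): hands the job in, once; it reports no verdict.
Trained networks look in the newest picture that a camera, given by its name, has taken for a name from the list of things; names that differ only in an ending like _2 or _b are one class to them, and where a whole thing is asked for, a point or a joint stands for the part that bears it (a point fixed in the world has none). Each returns a list of dicts, best first, with "score" (0 to 1); they miss things now and then, are a little off and sometimes report something else, mostly with a low value. They report only what shows in the picture. A call takes as long as a camera call. They do not tell look-alikes from the thing itself.
- viewer.find_in(camera, label): "location" ([column, row] as shares, 0 to 1, of the picture: columns of its width, rows of its height, amid what is visible of it).
The state is a dict: "clock": time; "qpos": joint angles; "qd": joint speeds; "tau": joint torques, N m; "eef_pos": TCP position; "tool_rot": TCP orientation; "force": force on the tool from outside, world axes, zero at the start; "torque": the same for the moment, N m; "width": finger opening in mm.
Only numpy, scipy, OpenCV 4.12 (cv2) and the standard library are available. Lean on these libraries where they do the work, as an engineer would, in place of code of your own. Each camera call takes 0.05 s, during which the arm holds its last target. There are 200 camera calls.

### The job

The bone ball of the joint model standing between the books is not pushed home yet. Set the model upright in the bed of the trigger clamp with its ball towards the jaw (you will have to put it down on the notebook and take it by its other sides), pump the trigger until the jaw has pressed the ball fully home, then press the release lever down and slide the jaw all the way back, leaving the model standing in the bed. Do not push the ball by hand, do not move the jaw by hand before the lever is pressed, and leave the bottle, mug and mouse where they are.

Things in the scene. Friction and masses are not known exactly. Their poses are not given: they have to be found in the camera images.
- model_mid (a point): Centre (half-way up) of the joint model's wooden block, 56 (its x) x 38 (its y) x 70 mm high, 90 to 180 g, loose, standing on the desk between two book stacks. Its z is up; its bone-white ball stands out of the -x face. There only its two ends (x faces) can be reached, and only above the ball: 40 to 70 mm above the block's foot.
- ball (a joint): How far the ball still stands off the block's face (m): 0 = fully home, at the start 0.008 to 0.014. It is a stiff push fit: moves inwards at about 6 N and stays where it is left. The ball is a dome 26 mm across and 16 mm deep on a steel dowel, its axis 22 mm above the block's foot.
- ball_tip (a point): Foremost point of the ball's dome, on its axis.
- clamp: Trigger clamp on a grey plate 380 x 100 x 10 mm screwed to the desk. Origin under the plate on the centre line; x = pressing direction (from trigger through jaw to anvil), z up. Along x (mm): release paddle -240, trigger's outer face -138, fixed upright handle -110 to -100 (24 wide, top 110 above the desk), housing -195 to -34 (56 high), jaw, bed, anvil plate with its face at +100 (75 high).
- seat (a point): Centre of the bed's floor, 10 mm above the desk; axes as the clamp's. The bed is a tray 64 (x) x 44 mm (y): side fences 8 mm high, front lip 5 mm, and at +x the tall anvil, so no finger fits behind the model. The model stands in it with its x along the clamp's x (ball towards the jaw), held by its y faces; the jaw itself then pushes it against the anvil.
- jaw (a joint): Jaw travel along clamp +x (m): 0 = fully back at its stop; starts at 0 to 0.008. Its face is at clamp x = -14 mm + travel; with the model against the anvil the ball is home at 0.042. Each full squeeze moves it one 10 mm tooth (the first may give less). Ratcheted: it cannot go back until the release lever is down; then it slides at about 5 N and stays where left.
- jaw_fin (a point): Grip point of the jaw's upright fin, 16 mm (y) x 14 mm (x) wide, its top 115 mm above the desk, this point 15 mm below the top. Pinch it across y from above to slide the jaw.
- trigger (a joint): Trigger travel along clamp +x, towards the fixed handle (m): 0 = at rest, 0.013 = fully squeezed. It springs back by itself (4 to 5 N, within half a second); squeezing takes up to about 20 N. When the ball is home the ratchet blocks or clicks over and the jaw goes no further; there is no need to press harder.
- trigger_pad (a point): Middle of the outer (-x) face of the trigger, 97 mm above the desk; an upright sliding bar 10 mm (x) x 22 mm (y), top 109 mm above the desk, on the -x side of the fixed handle. Over both outer faces of trigger and handle: 38 mm at rest, 25 mm squeezed. Squeeze the two together from above, or push the trigger towards the handle, and let it come back.
- release (a joint): Release lever angle (rad): 0 = up, 0.30 = fully down. It takes about 12 N at the paddle and stays where it is left.
- release_pad (a point): Middle of the top of the release lever's paddle, 34 mm (x) x 30 mm (y), about 62 mm above the desk when up; it goes down 16 mm.
- nook: Two fixed stacks of books 62 mm high, 170 mm long (x), each about 115 mm wide, with a channel 54 mm wide along their x between them, in which the model stands. Origin on the desk in the middle of the channel.
- notebook_top (a point): Middle of the top of a flat closed notebook, 150 x 210 mm, 4 mm thick, fixed to the desk: clear space for putting the model down.
- bottle: Water bottle 64 mm across, 200 mm high, loose; origin at its foot.
- mug: White mug 76 mm across, 90 mm high, loose; origin at its foot.
- mouse: Black computer mouse 100 x 58 x 33 mm, loose; origin at its underside.
Things that resemble listed ones, but are neither listed nor needed, are in the scene too. What is meant by the part that bears model_mid is not purple or turquoise, and is the smaller of those in its own colour.

How it is judged (in metres and radians):
On the way, in this order (a step that is already met when the one before it is completed fails the run):
1. the model stands in the bed, ball towards the jaw, let go, the ball not yet pressed (x of model_mid in the frame of seat between -0.008 and 0.008 m and y of model_mid in the frame of seat between -0.007 and 0.007 m and z of model_mid in the frame of seat between 0.031 and 0.0375 m and angle between model_mid's own z axis and vertical below 0.08 rad and x of ball_tip in the frame of seat below -0.03 m and contact force between the fingers and model below 0.5 N and value of joint ball above 0.005 m), for 0.2 s.
2. pumped: the jaw has pressed the ball fully home against the block, the release lever still up (x of model_mid in the frame of seat between -0.008 and 0.008 m and y of model_mid in the frame of seat between -0.007 and 0.007 m and z of model_mid in the frame of seat between 0.031 and 0.0375 m and angle between model_mid's own z axis and vertical below 0.08 rad and x of ball_tip in the frame of seat below -0.03 m and value of joint ball below 0.0015 m and value of joint jaw above 0.03 m and value of joint release below 0.1 rad), for 0.2 s.
3. the release lever is pressed down (value of joint release above 0.2 rad), for 0.1 s.
At the end, for the whole second after the job is handed in: The model stands upright (within 0.08 rad) and still on the floor of the bed, within 8 mm along and 7 mm across of its middle, ball towards the jaw; the ball is home within 2 mm; the jaw is back within 4 mm of its end stop (x of model_mid in the frame of seat between -0.008 and 0.008 m and y of model_mid in the frame of seat between -0.007 and 0.007 m and z of model_mid in the frame of seat between 0.031 and 0.0375 m and angle between model_mid's own z axis and vertical below 0.08 rad and x of ball_tip in the frame of seat below -0.03 m and value of joint ball below 0.002 m and value of joint jaw below 0.004 m and linear speed of model below 0.02 m/s); the robot touches nothing.
It fails at once if the ball is pushed by hand (over 3 N) (contact force between any of the arm, the fingers and ball_c0 above 3 N).
It fails at once if the jaw is handled (over 4 N) before the release lever is down ((contact force between the fingers and jaw_c0 above 4 N or contact force between the fingers and jaw_c1 above 4 N) and value of joint release below 0.15 rad).
It fails at once if the bottle, mug or mouse is shifted by more than 30 mm (distance of any of bottle, mug, mouse from where it was at the start of the episode above 0.03 m).
It also fails if it takes over 72 s, if anything falls off the work surface, if the arm or the gripper's body presses on something with over 40 N, if the wrist force passes 120 N, or if a joint passes its speed limit or range.

## Working session

There is one attempt and no reset: what is moved stays moved. The work goes in short steps, Python scripts to look and compute and a tool call to move; the robot and the scene stay as the last step left them, time stands still between calls to the robot, and variables do not carry over. Pictures are saved under pics/ and viewed, about 8 in all and at most 12, crops included, and the job is handed in when it is done.

Besides the shell and the picture viewer there is one more tool, called after ">>>" in YAML: its name, and indented under it one key for each argument. apply_moves: Moves the arm, as the interface text tells. Scaled input: -1 to 1 covers 50 mm each way for a shift and 6 degrees each way for a turn. Its arguments: {"type":"object","properties":{"series":{"type":"array","items":{"type":"array","items":{"type":"array","items":{"type":"number"}}}},"claw":{"type":"number"}},"required":["series"]}

```bash
mkdir -p pics; python3 - <<'E'
from cell import ctrl, viewer
import cv2, numpy as np
s=ctrl.read_state(); print({k:np.round(v,3).tolist() for k,v in s.items()}, ctrl.grip_point_offset)
ims=[]
for c in ["scene","top"]:
    im=viewer.get_image(c); cv2.imwrite(f"pics/{c}0.png",im)
    i=viewer.camera_info(c); print(c,np.round(i["K"],1).tolist(),np.round(i["R"],4).tolist(),np.round(i["t"],1).tolist())
    for n in ["model_mid","ball_tip","clamp","seat","jaw_fin","trigger_pad","release_pad","nook","notebook_top","bottle","mug","mouse"]:
        r=viewer.find_in(c,n); print(c,n,[(round(d["score"],2),round(d["location"][0]*640),round(d["location"][1]*400)) for d in r[:4]])
    ims.append(im)
for c in ["scene","top"]:
    pass
cv2.imwrite("pics/both.png",cv2.resize(np.vstack(ims),(480,600)))
E
```

```text
{'clock': 0.0, 'qpos': [-1.199, 0.629, 0.038, 1.518, -0.027, 0.996, -0.02], 'qd': [0.001, -0.001, 0.0, 0.001, -0.0, -0.0, 0.001], 'tau': [0.0, -56.34, 1.226, -19.345, 0.011, 0.01, -0.0], 'eef_pos': [275.271, 588.15, 230.405], 'tool_rot': [3.142, 0.002, 1.133], 'force': [0.465, -0.156, 0.157], 'torque': [-0.03, -0.083, 0.007], 'width': 85.822} 18.700000000000003
scene [[409.6, 0.0, 317.8], [0.0, 409.6, 201.2], [0.0, 0.0, 1.0]] [[0.747, 0.6646, 0.017], [0.5018, -0.5469, -0.6702], [-0.4361, 0.5091, -0.742]] [-304.7, -203.5, 1692.1]
scene model_mid [(0.87, 281, 259), (0.84, 212, 211), (0.81, 281, 346)]
scene ball_tip [(0.64, 222, 248), (0.38, 269, 352)]
scene clamp [(0.69, 371, 213), (0.16, 363, 289)]
scene seat [(0.76, 374, 213), (0.21, 259, 224)]
scene jaw_fin [(0.17, 372, 214)]
scene trigger_pad []
scene release_pad [(0.62, 355, 230)]
scene nook [(0.97, 280, 267)]
scene notebook_top [(0.72, 324, 197), (0.23, 354, 234)]
scene bottle [(0.77, 375, 142), (0.72, 355, 233)]
scene mug []
scene mouse [(0.98, 258, 226)]
top [[387.3, 0.0, 318.8], [0.0, 387.3, 201.5], [0.0, 0.0, 1.0]] [[0.0272, -0.9994, -0.0215], [-0.9966, -0.0255, -0.0778], [0.0772, 0.0235, -0.9967]] [-66.9, 502.6, 1129.8]
top model_mid [(0.95, 465, 139), (0.63, 449, 271), (0.56, 399, 204)]
top ball_tip [(0.64, 390, 315), (0.57, 432, 265), (0.42, 373, 112)]
top clamp [(0.96, 270, 174)]
top seat [(0.92, 269, 174)]
top jaw_fin []
top trigger_pad [(0.72, 252, 177), (0.52, 287, 162)]
top release_pad [(0.68, 322, 159)]
top nook [(0.62, 408, 203)]
top notebook_top [(0.61, 289, 236)]
top bottle [(0.64, 183, 230)]
top mug [(0.84, 373, 115), (0.71, 378, 260), (0.5, 319, 155)]
top mouse [(0.77, 380, 258)]
```

View pics/top0.png

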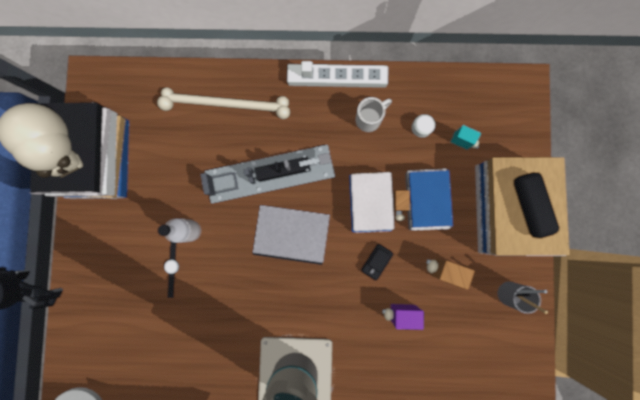

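View pics/scene0.png

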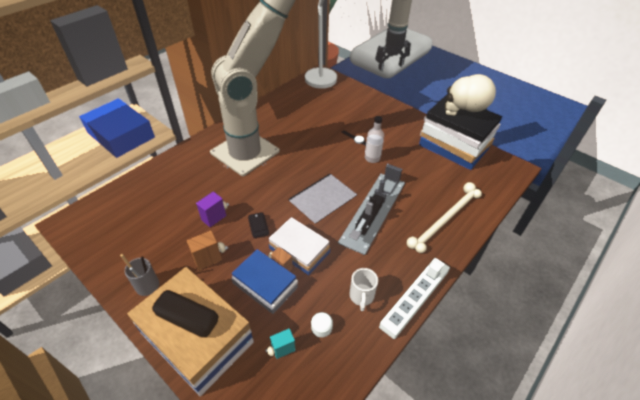

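```bash
cat > h.py <<'E'
from cell import ctrl, viewer
import cv2, numpy as np
from scipy.spatial.transform import Rotation as Ro
def ray(c,u,v,z,info=None):
    i=info or viewer.camera_info(c); K,R,t=map(np.array,(i["K"],i["R"],i["t"]))
    o=-R.T@t; d=R.T@np.linalg.inv(K)@[u,v,1]; return o+d*(z-o[2])/d[2]
def proj(c,X,info=None):
    i=info or viewer.camera_info(c); p=np.array(i["K"])@(np.array(i["R"])@np.array(X)+np.array(i["t"])); return p[:2]/p[2]
def need(pos,yaw):
    """tool-frame shift (units of 50mm) and rotvec (units of 6deg) to a downward tool pose with tool x at yaw (deg, mod 180)"""
    s=ctrl.read_state(); Rc=Ro.from_euler('xyz',s["tool_rot"]); 
    best=None
    for y in (yaw,yaw+180):
        Rt=Ro.from_euler('xyz',[np.pi,0,np.radians(y)]); rv=(Rc.inv()*Rt).as_rotvec(degrees=True)
        if best is None or np.linalg.norm(rv)<np.linalg.norm(best): best=rv
    sh=Rc.inv().apply(np.array(pos)-s["eef_pos"])
    print("t",round(s["clock"],2),"tcp",np.round(s["eef_pos"],1),"yaw",round(np.degrees(s["tool_rot"][2]),1),"tilt",np.round(np.degrees(s["tool_rot"][:2]),1),"w",round(s["width"],1),"q7",round(s["qpos"][6],2),"F",np.round(s["force"],1))
    print("  shift/50 now-frame",np.round(sh/50,2),"rot/6",np.round(best/6,2)); return sh,best
E
python3 - <<'E'
from h import *
for n,u,v,z in [("anvilend plate mid",207,186,10),("paddle end plate",330,160,10),("tray c",222,183,10),("modeltop",403,203,70),("ball",400,216,22),("notebook",291,234,4),("bottle",183,230,100),("mug",371,115,45),("mouse",377,261,20),("bookL br",393,229,62),("bookL tr",391,173,62),("bookR tl",409,171,62),("bookR bl",411,229,62)]:
    print(n,np.round(ray("top",u,v,z)))
w=viewer.camera_info("wrist"); print(np.round(w["K"],1).tolist()); s=ctrl.read_state()
Rw=np.array(w["R"]);o=-Rw.T@w["t"]; Rt=Ro.from_euler('xyz',s["tool_rot"]).as_matrix()
print("cam in tool",np.round(Rt.T@(o-s["eef_pos"])), "axes",np.round(Rw@Rt,2).tolist())
im=cv2.imread("pics/top0.png")
a=cv2.resize(im[140:210,195:345],(800,373),interpolation=cv2.INTER_CUBIC)
b=cv2.resize(im[160:245,345:485],(370,225),interpolation=cv2.INTER_CUBIC)
c=cv2.resize(im[245:335,370:490],(300,225),interpolation=cv2.INTER_CUBIC)
o=np.zeros((600,800,3),np.uint8); o[:373]=a; o[375:600,:370]=b; o[375:600,400:700]=c
cv2.imwrite("pics/crop0.png",o)
need([470,250,300],0)
E
```

```text
anvilend plate mid [543. 285.  10.]
paddle end plate [631. -84.  10.]
tray c [553. 240.  10.]
modeltop [ 502. -292.   70.]
ball [ 467. -293.   22.]
notebook [406.  27.   4.]
bottle [409. 317. 100.]
mug [ 761. -201.   45.]
mouse [ 334. -228.   20.]
bookL br [ 428. -267.   62.]
bookL tr [ 588. -259.   62.]
bookR tl [ 595. -310.   62.]
bookR bl [ 430. -317.   62.]
[[281.8, 0.0, 322.4], [0.0, 281.8, 201.7], [0.0, 0.0, 1.0]]
cam in tool [  -1.  -78. -142.] axes [[1.0, -0.0, 0.0], [0.0, 0.95, -0.3], [-0.0, 0.3, 0.95]]
t 1.3 tcp [275.6 588.7 231.3] yaw 64.9 tilt [-180.    0.] w 85.4 q7 -0.02 F [ 0.   0.7 -0. ]
  shift/50 now-frame [-4.49  6.39 -1.37] rot/6 [-0.    0.   10.82]
```

View pics/crop0.png

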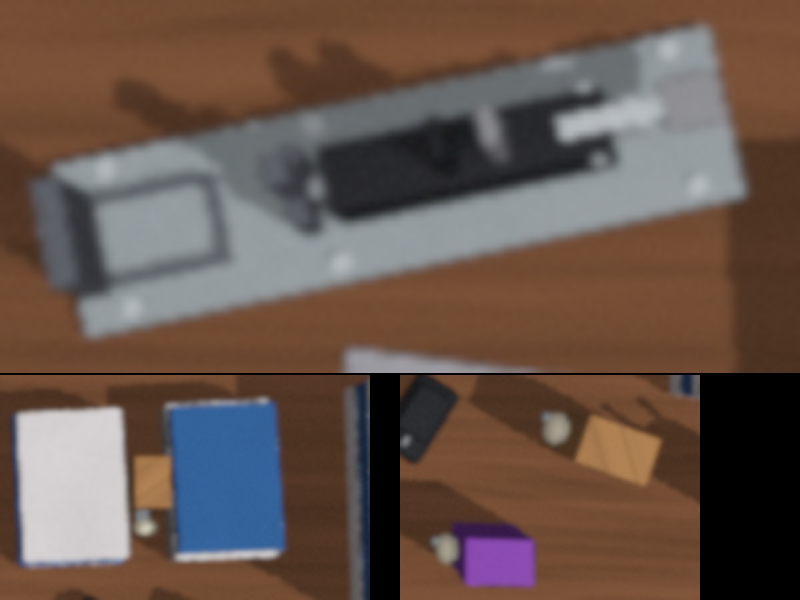

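```bash
cat >> h.py <<'E'
def plan(way,prev=None):
    """way: list of (pos,yaw_deg,nrows); prints rows from the current pose, straight lines, tool down"""
    s=ctrl.read_state(); R=Ro.from_euler('xyz',s["tool_rot"]); p=np.array(s["eef_pos"]); y0=np.degrees(s["tool_rot"][2]); rows=[]
    for pos,yaw,n in way:
        pos=np.array(pos,float); d=(yaw-y0+90)%180-90 if abs(yaw)<900 else yaw-1000-y0
        for k in range(n):
            P=p+(pos-p)/(n-k); y0+=d/n
            Rn=Ro.from_euler('xyz',[np.pi,0,np.radians(y0)])
            r=np.round(np.r_[R.inv().apply(P-p)/50,(R.inv()*Rn).as_rotvec(degrees=True)/6],2)
            p=p+R.apply(r[:3]*50); R=R*Ro.from_rotvec(r[3:]*6,degrees=True); rows.append((r+0.0).tolist())
    for k in range(0,len(rows),5): print(rows[k:k+5])
E
python3 - <<'E'
from h import *
plan([([300,500,270],60,3),([460,0,270],35,11),([503,-292,240],2.7,6)])
E
```

```text
[[-0.47, 0.4, -0.26, 0.0, 0.0, 0.27], [-0.45, 0.41, -0.26, 0.0, 0.0, 0.28], [-0.44, 0.42, -0.25, 0.0, 0.0, 0.27], [-0.64, 0.71, 0.0, 0.0, 0.0, 0.38], [-0.61, 0.73, 0.0, 0.0, 0.0, 0.38]]
[[-0.58, 0.76, 0.0, 0.0, 0.0, 0.37], [-0.56, 0.78, 0.0, 0.0, 0.0, 0.38], [-0.52, 0.8, 0.0, 0.0, 0.0, 0.38], [-0.49, 0.82, 0.0, 0.0, 0.0, 0.38], [-0.46, 0.84, 0.0, 0.0, 0.0, 0.38]]
[[-0.43, 0.85, 0.0, 0.0, 0.0, 0.38], [-0.39, 0.87, 0.0, 0.0, 0.0, 0.38], [-0.35, 0.89, 0.0, 0.0, 0.0, 0.38], [-0.32, 0.9, 0.0, 0.0, 0.0, 0.38], [-0.44, 0.88, 0.1, 0.0, 0.0, 0.89]]
[[-0.36, 0.92, 0.1, 0.0, 0.0, 0.9], [-0.27, 0.94, 0.1, 0.0, 0.0, 0.9], [-0.18, 0.97, 0.1, 0.0, 0.0, 0.89], [-0.09, 0.98, 0.1, 0.0, 0.0, 0.9], [0.01, 0.98, 0.1, 0.0, 0.0, 0.9]]
```

>>> apply_moves:
  series:
    - [[-0.47,0.4,-0.26,0,0,0.27],[-0.45,0.41,-0.26,0,0,0.28],[-0.44,0.42,-0.25,0,0,0.27],[-0.64,0.71,0,0,0,0.38],[-0.61,0.73,0,0,0,0.38]]
  claw: 1

```text
clock: 1.92
eef_pos: [329.6, 408.4, 270.1]
tool_rot: [3.141, -0.001, 0.967]
force: [1.7, 1.0, 0.4]
width: 85.8
```

>>> apply_moves:
  series:
    - [[-0.58,0.76,0,0,0,0.37],[-0.56,0.78,0,0,0,0.38],[-0.52,0.8,0,0,0,0.38],[-0.49,0.82,0,0,0,0.38],[-0.46,0.84,0,0,0,0.38]]

```text
clock: 2.55
eef_pos: [402.8, 180.5, 270.1]
tool_rot: [3.141, -0.001, 0.768]
force: [0.8, 0.1, -0.6]
width: 85.5
```

>>> apply_moves:
  series:
    - [[-0.43,0.85,0,0,0,0.38],[-0.39,0.87,0,0,0,0.38],[-0.35,0.89,0,0,0,0.38],[-0.32,0.9,0,0,0,0.38],[-0.44,0.88,0.1,0,0,0.89]]

```text
clock: 3.18
eef_pos: [468.6, -50.0, 265.3]
tool_rot: [3.141, -0.002, 0.515]
force: [0.6, 0.2, 0.3]
width: 85.4
```

>>> apply_moves:
  series:
    - [[-0.36,0.92,0.1,0,0,0.9],[-0.27,0.94,0.1,0,0,0.9],[-0.18,0.97,0.1,0,0,0.89],[-0.09,0.98,0.1,0,0,0.9],[0.01,0.98,0.1,0,0,0.9]]

```text
clock: 3.8
eef_pos: [503.5, -293.4, 239.8]
tool_rot: [-3.141, -0.001, 0.044]
force: [0.9, 0.1, 0.3]
width: 85.0
```

```bash
python3 - <<'E'
from h import *
need([503,-292,240],2.7)
i=viewer.camera_info("wrist"); im=viewer.get_image("wrist"); cv2.imwrite("pics/w1.png",im)
import pickle; pickle.dump(i,open("w1.pkl","wb"))
for n in ["model_mid","ball_tip"]:
    for d in viewer.find_in("wrist",n)[:3]: print(n,round(d["score"],2),d["location"][0]*640,d["location"][1]*400)
E
```

```text
t 3.8 tcp [ 503.5 -293.4  239.8] yaw 2.5 tilt [-180.   -0.] w 85.0 q7 0.81 F [0.9 0.1 0.3]
  shift/50 now-frame [-0.01 -0.03 -0.  ] rot/6 [-0.   -0.01 -0.03]
model_mid 0.75 170.368 267.72
model_mid 0.67 325.824 172.52
model_mid 0.67 461.312 288.12
ball_tip 0.71 187.072 237.52
ball_tip 0.64 63.872 138.39999999999998
ball_tip 0.51 293.69599999999997 175.6
```

View pics/w1.png

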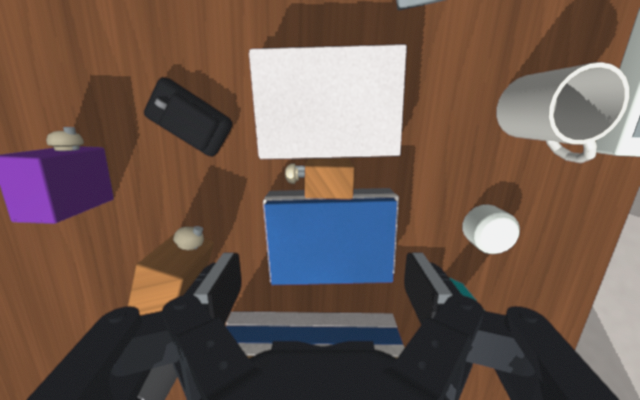

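```bash
python3 - <<'E'
from h import *; import pickle
i=pickle.load(open("w1.pkl","rb")); im=cv2.imread("pics/w1.png")
hsv=cv2.cvtColor(im,cv2.COLOR_BGR2HSV)
sub=im[155:205,270:410]
# orange mask
m=((hsv[...,0]>8)&(hsv[...,0]<20)&(hsv[...,1]>100)&(hsv[...,2]>140)).astype(np.uint8); m[:155]=0;m[205:]=0;m[:,:270]=0;m[:,410:]=0
c=max(cv2.findContours(m,0,1)[0],key=cv2.contourArea); r=cv2.minAreaRect(c); print(r)
b=cv2.boxPoints(r); 
for q in b: print(np.round(q,1),np.round(ray("",*q,70,i),1))
P=np.array([ray("",*q,70,i) for q in b]); print("mean",P.mean(0))
for q in [(258,158),(401,156),(266,200),(396,196)]: print(q,np.round(ray("",*q,62,i),1))
cv2.imwrite("pics/c1.png",cv2.resize(im[145:210,255:405],(800,347),interpolation=cv2.INTER_CUBIC))
E
```

```text
((328.5, 182.5), (31.0, 47.0), 90.0)
[305. 167.] [ 481.3 -275.4   70. ]
[352. 167.] [ 533.7 -273.1   70. ]
[352. 198.] [ 536.4 -309.1   70. ]
[305. 198.] [ 482.2 -311.6   70. ]
mean [ 508.40120897 -292.30548758   70.        ]
(258, 158) [ 427.3 -269.    62. ]
(401, 156) [ 589.  -259.5   62. ]
(266, 200) [ 435.6 -318.6   62. ]
(396, 196) [ 589.2 -306.7   62. ]
```

View pics/c1.png

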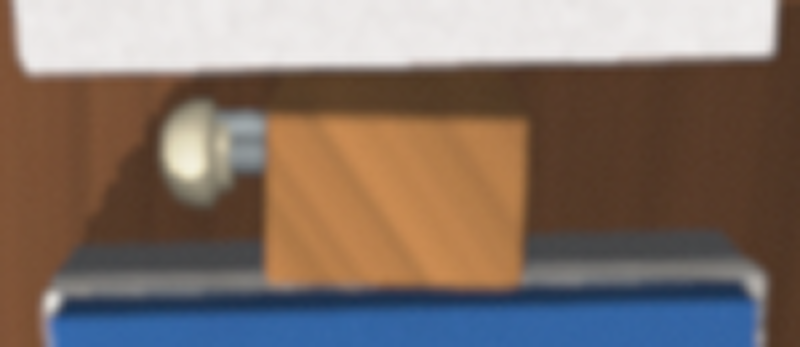

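```bash
python3 - <<'E'
from h import *
plan([([508.5,-292.3,200],1.5,1),([508.5,-292.3,37],1.5,4)])
E
```

```text
[[0.13, -0.05, 0.79, 0.02, 0.01, 0.16], [0.0, 0.0, 0.81, 0.0, 0.0, 0.0], [0.0, 0.0, 0.82, 0.0, 0.0, 0.0], [0.0, 0.0, 0.81, 0.0, 0.0, 0.0], [0.0, 0.0, 0.82, 0.0, 0.0, 0.0]]
```

>>> apply_moves:
  series:
    - [[0.13,-0.04,0.79,0.02,0.01,0.16],[0,0,0.81,0,0,0],[0,0,0.82,0,0,0],[0,0,0.81,0,0,0],[0,0,0.82,0,0,0]]

```text
clock: 4.58
eef_pos: [510.4, -287.4, 36.4]
tool_rot: [-3.138, -0.002, 0.033]
force: [-0.1, -0.7, -0.5]
width: 85.3
```

>>> apply_moves:
  series:
    - [[0,0,0,0,0,0],[0,0,0,0,0,0],[0,0,0,0,0,0],[0,0,0,0,0,0],[0,0,0,0,0,0]]
  claw: -1

```text
clock: 5.2
eef_pos: [510.4, -289.5, 38.5]
tool_rot: [-3.14, -0.003, 0.03]
force: [-0.8, 0.7, 6.5]
width: 55.2
```

```bash
python3 - <<'E'
from h import *
need([508.5,-292.3,37],1.5)
# lift then turn to 102 deg over notebook
plan([([508,-292,187],1.5,3),([450,30,190],1000+102.2,17),])
E
```

```text
t 5.2 tcp [ 510.4 -289.5   38.5] yaw 1.7 tilt [-179.9   -0.2] w 55.2 q7 0.92 F [-0.8  0.7  6.5]
  shift/50 now-frame [-0.04  0.05  0.03] rot/6 [-0.01 -0.03  0.04]
[[-0.01, 0.01, -0.99, -0.01, -0.03, 0.01], [-0.02, 0.02, -0.99, 0.0, 0.0, 0.02], [-0.02, 0.02, -0.99, 0.0, 0.0, 0.01], [-0.06, -0.38, 0.0, 0.0, 0.0, -0.99], [-0.02, -0.38, 0.0, 0.0, 0.0, -0.98]]
[[0.02, -0.38, 0.0, 0.0, 0.0, -0.99], [0.06, -0.38, 0.0, -0.01, 0.0, -0.99], [0.1, -0.37, 0.0, 0.0, 0.0, -0.99], [0.14, -0.36, -0.01, 0.0, 0.0, -0.98], [0.17, -0.34, 0.0, 0.0, 0.0, -0.99]]
[[0.21, -0.32, -0.01, 0.0, 0.0, -0.99], [0.24, -0.3, 0.0, 0.0, 0.0, -0.99], [0.27, -0.28, -0.01, 0.0, 0.0, -0.98], [0.3, -0.25, 0.0, 0.0, 0.0, -0.99], [0.32, -0.21, -0.01, 0.0, 0.01, -0.99]]
[[0.34, -0.18, 0.0, 0.0, 0.0, -0.98], [0.36, -0.14, -0.01, 0.0, 0.0, -0.99], [0.37, -0.1, 0.0, 0.0, 0.0, -0.99], [0.39, -0.07, -0.01, 0.0, 0.0, -0.99], [0.39, -0.02, 0.0, 0.0, 0.0, -0.98]]
```

>>> apply_moves:
  series:
    - [[-0.01,0.01,-0.99,0,0,0],[-0.02,0.02,-0.99,0,0,0.02],[-0.02,0.02,-0.99,0,0,0.01],[-0.06,-0.38,0,0,0,-0.99],[-0.02,-0.38,0,0,0,-0.98]]

```text
clock: 5.82
eef_pos: [500.1, -254.2, 186.7]
tool_rot: [-3.14, -0.003, 0.236]
force: [0.5, -0.3, -2.8]
width: 55.3
```

>>> apply_moves:
  series:
    - [[0.02,-0.38,0,0,0,-0.99],[0.06,-0.38,0,0,0,-0.99],[0.1,-0.37,0,0,0,-0.99],[0.14,-0.36,0,0,0,-0.98],[0.17,-0.34,0,0,0,-0.99]]

```text
clock: 6.45
eef_pos: [482.7, -159.7, 186.1]
tool_rot: [-3.141, -0.002, 0.754]
force: [0.5, 0.1, -1.1]
width: 55.4
```

>>> apply_moves:
  series:
    - [[0.21,-0.32,0,0,0,-0.99],[0.24,-0.3,0,0,0,-0.99],[0.27,-0.28,0,0,0,-0.98],[0.3,-0.25,0,0,0,-0.99],[0.32,-0.21,0,0,0,-0.99]]

```text
clock: 7.08
eef_pos: [465.5, -65.0, 186.4]
tool_rot: [3.141, -0.002, 1.271]
force: [-0.1, -0.1, -2.3]
width: 54.9
```

>>> apply_moves:
  series:
    - [[0.34,-0.18,0,0,0,-0.98],[0.36,-0.14,0,0,0,-0.99],[0.37,-0.1,0,0,0,-0.99],[0.39,-0.07,0,0,0,-0.99],[0.39,-0.02,0,0,0,-0.98]]

```text
clock: 7.7
eef_pos: [448.7, 30.7, 186.5]
tool_rot: [3.14, -0.002, 1.788]
force: [0.4, 0.5, -2.7]
width: 55.0
```

```bash
python3 - <<'E'
from h import *
need([450,30,190],102)
i=viewer.camera_info("wrist"); im=viewer.get_image("wrist"); cv2.imwrite("pics/w2.png",im)
import pickle; pickle.dump(i,open("w2.pkl","wb"))
E
```

```text
t 7.7 tcp [448.7  30.7 186.5] yaw 102.5 tilt [ 1.799e+02 -1.000e-01] w 55.0 q7 1.63 F [ 0.4  0.5 -2.7]
  shift/50 now-frame [-0.02  0.02 -0.07] rot/6 [ 0.01 -0.02  0.08]
```

View pics/w2.png

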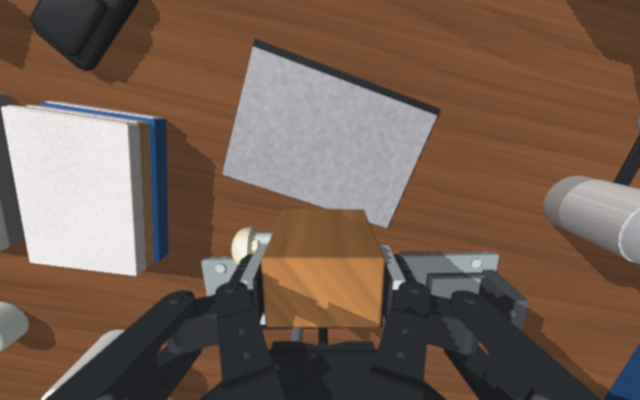

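```bash
python3 - <<'E'
from h import *
plan([([422,30,44],103,4),([422,30,42],103,1)])
E
```

```text
[[0.01, -0.13, 0.71, 0.02, -0.04, -0.01], [0.01, -0.13, 0.71, 0.0, 0.0, 0.0], [0.01, -0.14, 0.72, 0.0, 0.0, -0.01], [0.01, -0.13, 0.71, 0.0, 0.0, -0.01], [0.0, 0.0, 0.04, 0.0, 0.0, 0.0]]
```

>>> apply_moves:
  series:
    - [[0.01,-0.13,0.7,0.01,-0.03,-0.01],[0.01,-0.13,0.7,0,0,0],[0.01,-0.14,0.7,0,0,-0.01],[0.01,-0.13,0.67,0,0,-0.01],[0,0,0.04,0,0,0]]

```text
clock: 8.38
eef_pos: [423.4, 22.5, 58.7]
tool_rot: [-3.132, 0.011, 1.788]
force: [0.4, 0.5, -1.6]
width: 55.2
```

>>> apply_moves:
  series:
    - [[0,0,0.02,0,0,0],[0,0,0,0,0,0],[0,0,0,0,0,0],[0,0,0,0,0,0],[0,0,0,0,0,0]]

```text
clock: 9.0
eef_pos: [424.5, 22.7, 58.9]
tool_rot: [-3.135, 0.012, 1.787]
force: [0.1, 0.7, -2.9]
width: 55.3
```

```bash
python3 - <<'E'
from h import *; import pickle
print(np.round(ctrl.read_state()["qpos"],2))
i=pickle.load(open("w2.pkl","rb"))
for q in [(255,45),(438,113),(388,226),(224,175)]: print(np.round(ray("",*q,4,i),0))
plan([([446,31,60],102.5,2),([446,31,44],102.5,2),([446,31,42],102.5,1)])
E
```

```text
[-0.05  0.65 -0.12  2.26  0.34  0.25  1.32]
[322. -68.   4.]
[345. 138.   4.]
[485. 122.   4.]
[465. -83.   4.]
[[0.03, 0.23, -0.01, -0.06, 0.12, -0.01], [0.04, 0.23, -0.01, 0.0, 0.0, -0.01], [0.0, 0.0, 0.16, 0.0, 0.0, 0.0], [0.0, 0.0, 0.16, 0.0, 0.0, 0.0], [0.0, 0.0, 0.04, 0.0, 0.0, 0.0]]
```

>>> apply_moves:
  series:
    - [[0.03,0.24,-0.02,-0.06,0.12,0],[0.03,0.25,-0.02,0,0,0],[0,0,0,0,0,0],[0,0,0,0,0,0],[0,0,0,0,0,0]]

```text
clock: 9.62
eef_pos: [447.1, 30.7, 60.5]
tool_rot: [-3.14, -0.0, 1.787]
force: [-0.8, 0.7, -1.0]
width: 55.1
```

```bash
python3 - <<'E'
from h import *; 
print(np.round(ctrl.read_state()["qpos"],2))
need([448,31,42],103)
plan([([448,31,43],103,3),([448,31,42],103,2)])
E
```

```text
[-0.02  0.66 -0.15  2.2   0.32  0.3   1.33]
t 9.62 tcp [447.1  30.7  60.5] yaw 102.4 tilt [-179.9   -0. ] w 55.1 q7 1.33 F [-0.8  0.7 -1. ]
  shift/50 now-frame [0.   0.02 0.37] rot/6 [-0.02 -0.   -0.11]
[[0.0, 0.01, 0.12, -0.02, 0.0, -0.04], [0.0, 0.0, 0.11, 0.0, 0.0, -0.03], [0.0, 0.01, 0.12, 0.0, 0.0, -0.04], [0.0, 0.0, 0.01, 0.0, 0.0, 0.0], [0.0, 0.0, 0.01, 0.0, 0.0, 0.0]]
```

>>> apply_moves:
  series:
    - [[0,0.01,0.12,-0.02,0,-0.04],[0,0,0.11,0,0,-0.03],[0,0.01,0.11,0,0,-0.04],[0,0,0.01,0,0,0],[0,0,0.01,0,0,0]]

```text
clock: 10.25
eef_pos: [448.6, 31.1, 42.5]
tool_rot: [3.14, -0.001, 1.798]
force: [-0.2, -0.7, -1.9]
width: 55.1
```

>>> apply_moves:
  series:
    - [[0,0,0.03,0,0,0],[0,0,0.02,0,0,0],[0,0,0,0,0,0],[0,0,0,0,0,0],[0,0,0,0,0,0]]

```text
clock: 10.88
eef_pos: [448.7, 31.2, 42.3]
tool_rot: [3.139, 0.001, 1.798]
force: [-4.0, 1.2, 27.0]
width: 55.2
```

>>> apply_moves:
  series:
    - [[0,0,-0.03,0,0,0],[0,0,0,0,0,0],[0,0,0,0,0,0],[0,0,0,0,0,0],[0,0,0,0,0,0]]
  claw: 1

```text
clock: 11.5
eef_pos: [448.5, 31.1, 41.4]
tool_rot: [3.141, -0.001, 1.798]
force: [-1.0, 0.9, 0.4]
width: 85.4
```

```bash
python3 - <<'E'
from h import *
need([448.7,31.2,42],103)
plan([([448.7,31.2,150],103,3),([448.7,31.2,150],1000+13,16),([448.7,31.2,150],13,1)])
E
```

```text
t 11.5 tcp [448.5  31.1  41.4] yaw 103.0 tilt [179.9  -0. ] w 85.4 q7 1.29 F [-1.   0.9  0.4]
  shift/50 now-frame [ 0.    0.   -0.01] rot/6 [ 0.01 -0.01  0.  ]
[[0.0, 0.0, -0.72, 0.01, -0.01, 0.0], [0.0, 0.0, -0.73, 0.0, 0.0, 0.0], [0.0, 0.0, -0.72, 0.0, 0.0, 0.0], [0.0, 0.0, 0.0, 0.0, 0.0, 0.94], [0.0, 0.0, 0.0, 0.0, 0.01, 0.94]]
[[0.0, 0.0, 0.0, 0.0, 0.0, 0.94], [0.0, 0.0, 0.0, 0.0, 0.0, 0.93], [0.0, 0.0, 0.0, 0.0, 0.0, 0.94], [0.0, 0.0, 0.0, 0.0, 0.0, 0.94], [0.0, 0.0, 0.0, 0.0, 0.0, 0.94]]
[[0.0, 0.0, 0.0, 0.0, 0.0, 0.93], [0.0, 0.0, 0.0, 0.0, 0.0, 0.94], [0.0, 0.0, 0.0, 0.0, 0.0, 0.94], [0.0, 0.0, 0.0, 0.0, 0.0, 0.94], [0.0, 0.0, 0.0, 0.0, 0.0, 0.93]]
[[0.0, 0.0, 0.0, 0.0, 0.0, 0.94], [0.0, 0.0, 0.0, 0.0, 0.0, 0.94], [0.0, 0.0, 0.0, 0.0, 0.0, 0.94], [0.0, 0.0, 0.0, 0.0, 0.0, 0.93], [0.0, 0.0, 0.0, 0.0, 0.0, 0.0]]
```

>>> apply_moves:
  series:
    - [[0,0,-0.72,0,0,0],[0,0,-0.73,0,0,0],[0,0,-0.72,0,0,0.2],[0,0,0,0,0,0.94],[0,0,0,0,0,0.94]]

```text
clock: 12.12
eef_pos: [448.7, 30.8, 150.6]
tool_rot: [3.139, -0.001, 1.577]
force: [-0.5, 0.8, -0.4]
width: 85.3
```

>>> apply_moves:
  series:
    - [[0,0,0,0,0,0.94],[0,0,0,0,0,0.94],[0,0,0,0,0,0.94],[0,0,0,0,0,0.94],[0,0,0,0,0,0.94]]

```text
clock: 12.75
eef_pos: [448.3, 31.0, 150.0]
tool_rot: [3.141, -0.001, 1.085]
force: [0.7, -0.1, -0.4]
width: 85.5
```

>>> apply_moves:
  series:
    - [[0,0,0,0,0,0.94],[0,0,0,0,0,0.94],[0,0,0,0,0,0.94],[0,0,0,0,0,0.94],[0,0,0,0,0,0.94]]

```text
clock: 13.38
eef_pos: [448.3, 31.0, 150.0]
tool_rot: [-3.141, -0.001, 0.593]
force: [-0.5, 0.5, -0.3]
width: 85.5
```

>>> apply_moves:
  series:
    - [[0,0,0,0,0,0.94],[0,0,0,0,0,0.94],[0,0,0,0,0,0.7],[0,0,0,0,0,0],[0,0,0,0,0,0]]

```text
clock: 14.0
eef_pos: [448.4, 31.1, 150.0]
tool_rot: [-3.141, -0.001, 0.327]
force: [-0.2, -0.5, -0.0]
width: 85.5
```

```bash
python3 - <<'E'
from h import *
need([448.7,31.2,42],13)
i=viewer.camera_info("wrist"); im=viewer.get_image("wrist"); cv2.imwrite("pics/w3.png",im)
import pickle; pickle.dump(i,open("w3.pkl","wb"))
i=viewer.camera_info("top"); im=viewer.get_image("top"); cv2.imwrite("pics/t3.png",im)
E
```

```text
t 14.0 tcp [448.4  31.1 150. ] yaw 18.7 tilt [-1.8e+02 -1.0e-01] w 85.5 q7 0.32 F [-0.2 -0.5 -0. ]
  shift/50 now-frame [0.   0.   2.16] rot/6 [-0.   -0.01  0.96]
```

View pics/w3.png

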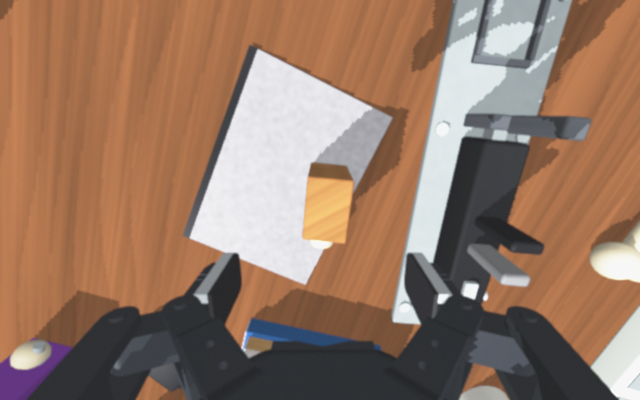

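```bash
python3 - <<'E'
import cv2,numpy as np
im=cv2.imread("pics/w3.png"); a=cv2.resize(im[0:330,385:605],(400,600),interpolation=cv2.INTER_CUBIC)
t=cv2.imread("pics/t3.png"); b=cv2.resize(t[140:210,195:345],(400,187),interpolation=cv2.INTER_CUBIC)
o=np.zeros((600,800,3),np.uint8); o[:,:400]=a; o[:187,400:]=b
d=cv2.resize(im[150:260,290:370],(290,400),interpolation=cv2.INTER_CUBIC); o[195:595,405:695]=d
cv2.imwrite("pics/c3.png",o)
E
```

```text
(no output)
```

View pics/c3.png

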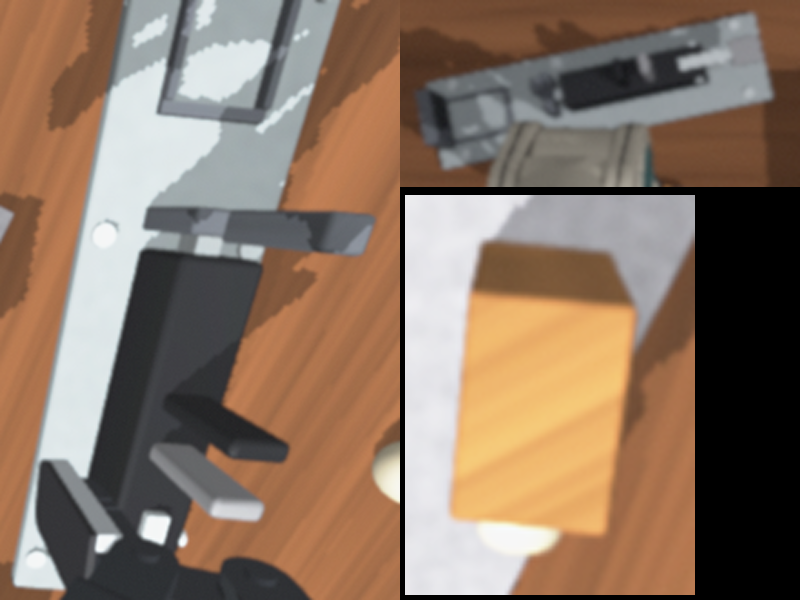

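```bash
cat > m.py <<'E'
from h import *; import pickle
i=pickle.load(open("w3.pkl","rb"))
def C(x,y): return (385+x/1.818,y/1.818)
P={}
for n,q,z in [("edgeA",C(126,15),10),("edgeB",C(18,580),10),("lipN",C(158,112),15),("lipF",C(263,123),15),("handle",C(258,450),110),("trig",C(235,508),109),("fin",C(347,233),115),
  ("screwA",C(105,235),12),("screwB",C(36,559),12)]:
    P[n]=ray("",*q,z,i); print(n,np.round(q,1),np.round(P[n],1))
M=np.array([ray("",290+(x-405)/3.625,150+(y-195)/3.625,74,i) for x,y in [(470,292),(636,308),(606,534),(450,517)]])
print(np.round(M,1),"c",np.round(M.mean(0),1)); a=M[0]-M[3]+M[1]-M[2]; print("model x angle",np.degrees(np.arctan2(a[1],a[0])))
d=P["edgeA"]-P["edgeB"]; print("clamp ang",np.degrees(np.arctan2(d[1],d[0])))
# top camera plate corners from crop0 (scale 5.333, offset 195,140)
T={}
for n,(x,y),z in [("c_anv_far",(52,163),10),("c_pad_far",(708,27),10),("c_pad_near",(745,197),10),("c_anv_near",(90,338),10),("anvTopFar",(33,185),75),("anvTopNear",(52,290),75),("trayc",(158,230),14),("trig",(488,130),109),("handle",(438,143),110),("paddle",(695,100),62)]:
    T[n]=ray("top",195+x/5.333,140+y/5.333,z); print(n,np.round(T[n],1))
Pc=sum(T[k] for k in T if k.startswith("c_"))/4; print("plate centre",Pc)
for a,b in [("c_pad_far","c_anv_far"),("c_pad_near","c_anv_near")]:
    d=T[b]-T[a]; print(np.degrees(np.arctan2(d[1],d[0])),np.linalg.norm(d))
E
python3 m.py
```

```text
edgeA [454.3   8.3] [501.8 221.6  10. ]
edgeB [394.9 319. ] [581. -93.  10.]
lipN [471.9  61.6] [533.9 187.7  15. ]
lipF [529.7  67.7] [585.2 199.9  15. ]
handle [526.9 247.5] [589.4  63.8 110. ]
trig [514.3 279.4] [595.3  37.5 109. ]
fin [575.9 128.2] [570.6 144.8 115. ]
screwA [442.8 129.3] [536.4 126.6  12. ]
screwB [404.8 307.5] [584.5 -72.6  12. ]
[[426.5  54.4  74. ]
 [461.9  62.7  74. ]
 [474.5   9.5  74. ]
 [438.5   1.9  74. ]] c [450.3  32.1  74. ]
model x angle 103.10220793841461
clamp ang 104.13560294635982
c_anv_far [589.8 294.2  10. ]
c_pad_far [676.4 -75.9  10. ]
c_pad_near [579.9 -99.2  10. ]
c_anv_near [490.9 267.6  10. ]
anvTopFar [567.9 282.7  75. ]
anvTopNear [511.7 269.7  75. ]
trayc [552.6 230.9  14. ]
trig [597.5  36.  109. ]
handle [589.9  61.5 110. ]
paddle [624.6 -70.2  62. ]
plate centre [584.25518372  96.67639326  10.        ]
103.1696145728544 380.1353386107557
103.63502544243886 377.49700211588373
```

```bash
python3 - <<'E'
from h import *
plan([([450,32,135],13.1,1),([450,32,42],13.1,4)])
E
```

```text
[[0.04, -0.01, 0.3, 0.0, -0.01, 0.93], [0.0, 0.0, 0.47, 0.0, 0.0, 0.0], [0.0, 0.0, 0.46, 0.0, 0.0, 0.0], [0.0, 0.0, 0.47, 0.0, 0.0, 0.0], [0.0, 0.0, 0.46, 0.0, 0.0, 0.0]]
```

>>> apply_moves:
  series:
    - [[0.04,-0.01,0.3,0,0,0.93],[0,0,0.47,0,0,0],[0,0,0.46,0,0,0],[0,0,0.47,0,0,0],[0,0,0.46,0,0,0]]

```text
clock: 14.72
eef_pos: [450.6, 32.2, 41.3]
tool_rot: [-3.141, -0.002, 0.229]
force: [-0.3, 0.1, 0.1]
width: 85.3
```

>>> apply_moves:
  series:
    - [[0,0,0,0,0,0],[0,0,0,0,0,0],[0,0,0,0,0,0],[0,0,0,0,0,0],[0,0,0,0,0,0]]
  claw: -1

```text
clock: 15.35
eef_pos: [451.2, 32.3, 43.1]
tool_rot: [-3.141, -0.003, 0.228]
force: [0.3, -0.7, 7.5]
width: 37.1
```

```bash
python3 - <<'E'
from h import *
need([450,32,42],13.1)
plan([([450,32,142],13.1,2),([552,231.5,142],13.5,5),([552,231.5,110],13.5,3)])
E
```

```text
t 15.35 tcp [451.2  32.3  43.1] yaw 13.1 tilt [-180.    -0.2] w 37.1 q7 0.3 F [ 0.3 -0.7  7.5]
  shift/50 now-frame [-0.02  0.    0.02] rot/6 [-0.   -0.03 -0.  ]
[[-0.01, 0.0, -0.99, 0.0, -0.03, 0.0], [-0.01, 0.0, -0.99, 0.0, 0.0, 0.0], [0.58, -0.68, 0.0, 0.0, 0.0, -0.02], [0.58, -0.68, 0.0, 0.0, 0.0, -0.01], [0.58, -0.69, 0.0, 0.0, 0.0, -0.01]]
[[0.58, -0.68, 0.0, 0.0, 0.0, -0.02], [0.58, -0.69, 0.0, 0.0, 0.0, -0.01], [0.0, 0.0, 0.21, 0.0, 0.0, 0.0], [0.0, 0.0, 0.22, 0.0, 0.0, 0.0], [0.0, 0.0, 0.21, 0.0, 0.0, 0.0]]
```

>>> apply_moves:
  series:
    - [[-0.01,0,-0.99,0,-0.03,0],[-0.01,0,-0.99,0,0,0],[0.58,-0.68,0,0,0,-0.02],[0.58,-0.68,0,0,0,-0.01],[0.58,-0.69,0,0,0,-0.01]]

```text
clock: 15.98
eef_pos: [511.1, 152.8, 141.5]
tool_rot: [-3.141, 0.001, 0.232]
force: [0.5, 0.3, -1.6]
width: 37.2
```

>>> apply_moves:
  series:
    - [[0.58,-0.68,0,0,0,-0.02],[0.58,-0.69,0,0,0,-0.01],[0,0,0.2,0,0,0],[0,0,0.2,0,0,0],[0,0,0,0,0,0]]

```text
clock: 16.6
eef_pos: [550.0, 229.8, 119.8]
tool_rot: [3.141, 0.005, 0.234]
force: [-0.4, 0.6, -0.8]
width: 37.4
```

```bash
python3 - <<'E'
from h import *
need([552,231.5,49],13.5)
i=viewer.camera_info("wrist"); im=viewer.get_image("wrist"); cv2.imwrite("pics/w4.png",im)
t=viewer.get_image("top"); cv2.imwrite("pics/t4.png",t); s=viewer.get_image("scene"); cv2.imwrite("pics/s4.png",s)
import pickle; pickle.dump(i,open("w4.pkl","wb"))
o=np.zeros((600,800,3),np.uint8); o[:400,:640]=im
print(proj("scene",[552,231,40]))
o[400:600,:400]=cv2.resize(s[165:265,310:410],(400,400))[100:300]; o[400:600,400:800]=cv2.resize(t[150:225,190:340],(400,200))
cv2.imwrite("pics/c4.png",o)
# predicted seat tray corners
u=np.array([-.2334,.9724]);y=np.array([-.9724,-.2334]);s0=np.array([552,231.5])
for a,b,z in [(-32,22,18),(-32,-22,18),(-36,0,15),(32,22,18),(32,0,75)]:
    q=s0+a*u+b*y; print(a,b,z,np.round(proj("",[*q,z],i),1))
E
```

```text
t 16.6 tcp [550.  229.8 119.8] yaw 13.4 tilt [180.    0.3] w 37.4 q7 -0.03 F [-0.4  0.6 -0.8]
  shift/50 now-frame [ 0.05 -0.03  1.42] rot/6 [ 0.01  0.05 -0.02]
[387.4697645  180.02893283]
-32 22 18 [304.2 233. ]
-32 -22 18 [351.1 233.1]
-36 0 15 [327.6 235.6]
32 22 18 [302.7 165.4]
32 0 75 [329.  180.5]
```

View pics/c4.png

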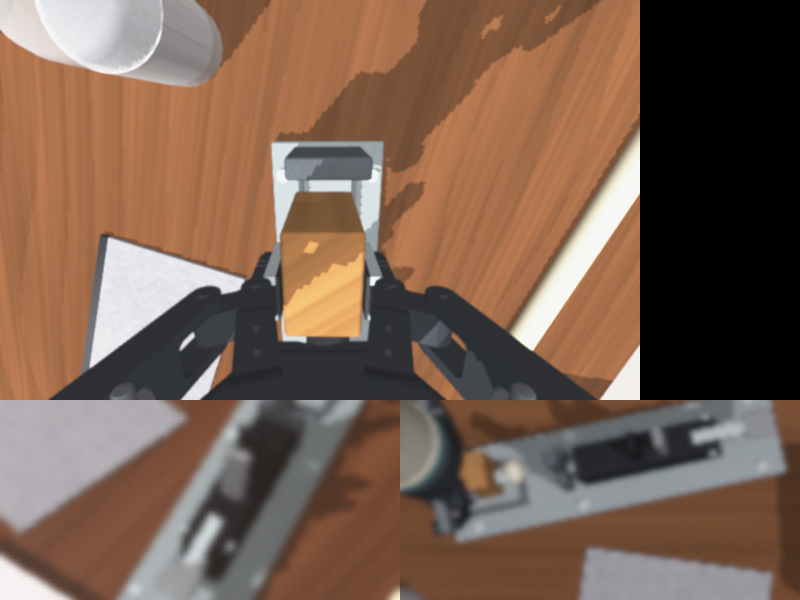

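```bash
python3 - <<'E'
from h import *
plan([([552,231.8,100],13.5,2),([552,231.8,62],13.5,2),([552,231.8,62],13.5,1)])
E
```

```text
[[0.01, -0.01, 0.21, 0.0, 0.02, -0.01], [0.01, -0.01, 0.21, 0.0, 0.0, 0.0], [0.0, 0.0, 0.38, 0.0, 0.0, 0.0], [0.0, 0.0, 0.38, 0.0, 0.0, 0.0], [0.0, 0.0, 0.0, 0.0, 0.0, 0.0]]
```

>>> apply_moves:
  series:
    - [[0.01,-0.01,0.21,0,0.02,-0.01],[0.01,-0.01,0.21,0,0,0],[0,0,0.38,0,0,0],[0,0,0.38,0,0,0],[0,0,0,0,0,0]]

```text
clock: 17.38
eef_pos: [550.3, 232.2, 59.5]
tool_rot: [3.141, 0.004, 0.237]
force: [0.0, -0.4, -1.5]
width: 37.1
```

```bash
python3 - <<'E'
from h import *
need([552,231.8,49],13.5)
E
```

```text
t 17.38 tcp [550.3 232.2  59.5] yaw 13.6 tilt [180.    0.2] w 37.1 q7 -0.01 F [ 0.  -0.4 -1.5]
  shift/50 now-frame [0.03 0.02 0.21] rot/6 [0.   0.04 0.01]
```

>>> apply_moves:
  series:
    - [[0.03,0.01,0,0,0.03,0],[0,0,0.08,0,0,0],[0,0,0.07,0,0,0],[0,0,0,0,0,0],[0,0,0,0,0,0]]

```text
clock: 18.0
eef_pos: [553.7, 232.8, 54.5]
tool_rot: [-3.141, -0.004, 0.237]
force: [0.2, 0.4, -1.0]
width: 37.5
```

>>> apply_moves:
  series:
    - [[-0.02,0.01,0.05,0,0,0],[0,0,0.02,0,0,0],[0,0,0,0,0,0],[0,0,0,0,0,0],[0,0,0,0,0,0]]

```text
clock: 18.62
eef_pos: [552.8, 232.1, 51.0]
tool_rot: [-3.141, -0.004, 0.237]
force: [-0.1, -0.1, -0.7]
width: 37.3
```

>>> apply_moves:
  series:
    - [[0,0,0.02,0,0.02,0],[0,0,0.02,0,0,0],[0,0,0,0,0,0],[0,0,0,0,0,0],[0,0,0,0,0,0]]

```text
clock: 19.25
eef_pos: [552.7, 232.0, 49.2]
tool_rot: [-3.141, -0.005, 0.237]
force: [-1.3, -0.2, 3.9]
width: 37.3
```

>>> apply_moves:
  series:
    - [[0,0,0,0,0,0],[0,0,0,0,0,0],[0,0,0,0,0,0],[0,0,-0.4,0,0,0],[0,0,-0.9,0,0,0]]
  claw: 1

```text
clock: 19.88
eef_pos: [550.9, 231.3, 112.7]
tool_rot: [3.141, -0.001, 0.237]
force: [0.1, 0.5, -0.3]
width: 85.6
```

```bash
python3 - <<'E'
from h import *
i=viewer.camera_info("wrist"); im=viewer.get_image("wrist"); cv2.imwrite("pics/w5.png",im)
import pickle; pickle.dump(i,open("w5.pkl","wb"))
plan([([552,231,150],13.6,1),([594,56,150],1000+103.5,16),([594,56,105],103.5,2),([594,56,105],103.5,1)])
E
```

```text
[[-0.06, 0.02, -0.61, -0.02, -0.12, -0.01], [0.0, 0.22, 0.0, 0.0, 0.0, -0.94], [-0.02, 0.22, 0.0, 0.0, 0.0, -0.93], [-0.04, 0.22, 0.0, 0.0, 0.0, -0.94], [-0.07, 0.22, 0.0, 0.0, 0.0, -0.94]]
[[-0.09, 0.21, 0.0, 0.0, 0.0, -0.93], [-0.11, 0.2, 0.0, 0.0, 0.0, -0.94], [-0.13, 0.19, 0.0, 0.0, 0.0, -0.94], [-0.14, 0.17, 0.0, 0.0, 0.01, -0.93], [-0.16, 0.16, 0.0, 0.0, 0.0, -0.94]]
[[-0.17, 0.14, 0.0, 0.0, 0.0, -0.93], [-0.19, 0.13, 0.0, 0.0, 0.0, -0.94], [-0.2, 0.11, 0.0, 0.0, 0.0, -0.94], [-0.21, 0.08, 0.0, 0.0, 0.0, -0.93], [-0.21, 0.07, 0.0, 0.0, 0.0, -0.94]]
[[-0.22, 0.04, 0.0, 0.0, 0.0, -0.94], [-0.22, 0.02, 0.0, 0.0, 0.0, -0.93], [0.0, 0.0, 0.45, 0.0, 0.0, 0.0], [0.0, 0.0, 0.45, 0.0, 0.0, 0.0], [0.0, 0.0, 0.0, 0.0, 0.0, 0.0]]
```

>>> apply_moves:
  series:
    - [[-0.04,0.02,-0.66,0,-0.06,0],[0,0.22,0,0,0,-0.94],[-0.02,0.22,0,0,0,-0.93],[-0.04,0.22,0,0,0,-0.94],[-0.07,0.22,0,0,0,-0.94]]

```text
clock: 20.55
eef_pos: [561.3, 186.7, 146.8]
tool_rot: [-3.141, 0.0, 0.633]
force: [-0.1, -0.2, 0.2]
width: 85.3
```

>>> apply_moves:
  series:
    - [[-0.09,0.21,0,0,0,-0.93],[-0.11,0.2,0,0,0,-0.94],[-0.13,0.19,0,0,0,-0.94],[-0.14,0.17,0,0,0,-0.93],[-0.16,0.16,0,0,0,-0.94]]

```text
clock: 21.18
eef_pos: [574.2, 131.3, 146.7]
tool_rot: [-3.141, -0.0, 1.123]
force: [0.6, -0.1, 0.2]
width: 85.6
```

>>> apply_moves:
  series:
    - [[-0.17,0.14,0,0,0,-0.93],[-0.19,0.13,0,0,0,-0.94],[-0.2,0.11,0,0,0,-0.94],[-0.21,0.08,0,0,0,-0.93],[-0.21,0.07,0,0,0,-0.94]]

```text
clock: 21.8
eef_pos: [587.5, 76.6, 146.7]
tool_rot: [-3.141, -0.0, 1.613]
force: [0.6, -0.3, 0.5]
width: 85.4
```

>>> apply_moves:
  series:
    - [[-0.22,0.04,0,0,0,-0.94],[-0.22,0.02,0,0,0,-0.93],[0,0,0.15,0,0,0],[0,0,0.15,0,0,0],[0,0,0,0,0,0]]
  claw: 0.5

```text
clock: 22.42
eef_pos: [591.4, 56.2, 130.8]
tool_rot: [-3.139, -0.001, 1.806]
force: [-0.5, -0.2, 0.2]
width: 64.3
```

```bash
python3 - <<'E'
from h import *
need([594,56,77],103.5)
i=viewer.camera_info("wrist"); im=viewer.get_image("wrist"); cv2.imwrite("pics/w6.png",im)
import pickle; pickle.dump(i,open("w6.pkl","wb"))
o=np.zeros((600,800,3),np.uint8); o[:400,:640]=im; w5=cv2.imread("pics/w5.png"); o[400:,:400]=w5[140:340,120:520]*1
t=viewer.get_image("top"); o[400:600,400:]=cv2.resize(t[150:225,190:340],(400,200))
cv2.imwrite("pics/c6.png",o)
E
```

```text
t 22.43 tcp [591.4  56.2 130.8] yaw 103.5 tilt [-1.798e+02 -1.000e-01] w 64.3 q7 1.44 F [-0.5 -0.2  0.2]
  shift/50 now-frame [-0.02  0.05  1.08] rot/6 [-0.03 -0.01 -0.01]
```

View pics/c6.png

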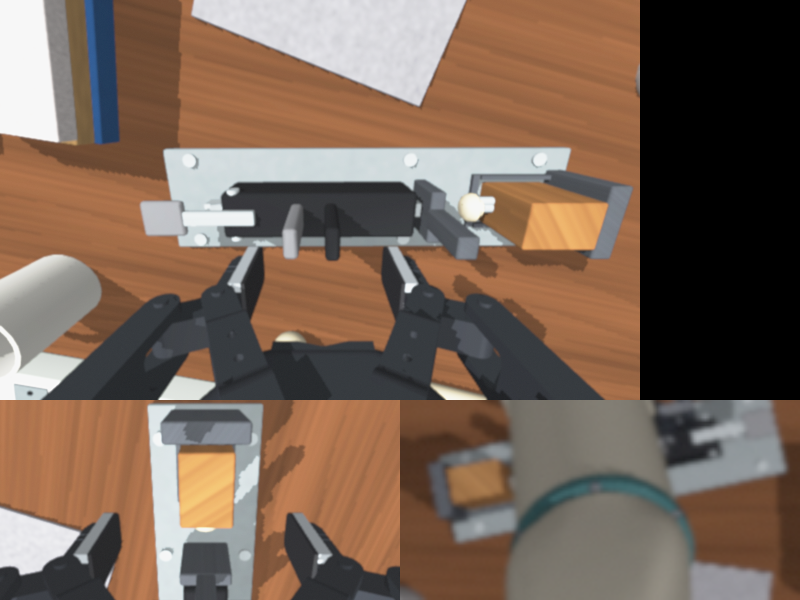

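```bash
python3 - <<'E'
from h import *; import pickle
i=pickle.load(open("w6.pkl","rb")); u=np.array([-.2334,.9724]);y=np.array([-.9724,-.2334]);o=np.array([567.8,165.4])
for n,q,z in [("trigL",(284,256),109),("trigR",(299,256),109),("hanL",(325,257),110),("hanR",(339,257),110),("finNear",(457,258),115),("finR",(477,258),115),("padl",(162,218),62),("padl tl",(141,202),62),("padl br",(184,235),62)]:
    p=ray("",*q,z,i)[:2]-o; print(n,np.round([p@u,p@y],1))
print("tcp",(np.array(ctrl.read_state()["eef_pos"])[:2]-o)@np.c_[u,y])
E
```

```text
trigL [-136.4   -7. ]
trigR [-126.7   -7. ]
hanL [-109.9   -7.2]
hanR [-100.9   -7.2]
finNear [-27.4  -5.3]
finR [-14.8  -5.3]
padl [-239.4    1.6]
padl tl [-253.6   15. ]
padl br [-224.   -13.2]
tcp [-111.89867842    1.84200338]
```

>>> apply_moves:
  series:
    - [[-0.01,0,0.27,0,0,0],[0,0,0.27,0,0,0],[0,0,0.27,0,0,0],[0,0,0.25,0,0,0],[0,0,0,0,0,0]]

```text
clock: 23.15
eef_pos: [591.4, 54.9, 77.4]
tool_rot: [-3.138, -0.001, 1.806]
force: [-0.3, -0.0, -0.0]
width: 64.2
```

>>> apply_moves:
  series:
    - [[0,0,0,0,0,0],[0,0,0,0,0,0],[0,0,0,0,0,0],[0,0,0,0,0,0],[0,0,0,0,0,0]]
  claw: -0.6

```text
clock: 23.78
eef_pos: [592.7, 55.6, 80.6]
tool_rot: [3.141, -0.0, 1.806]
force: [-2.6, 1.3, 8.8]
width: 23.0
```

>>> apply_moves:
  series:
    - [[0,0,0,0,0,0],[0,0,0,0,0,0],[0,0,0,0,0,0],[0,0,0,0,0,0],[0,0,0,0,0,0]]
  claw: 0.4

```text
clock: 24.4
eef_pos: [592.3, 55.0, 78.7]
tool_rot: [-3.141, -0.001, 1.805]
force: [-0.2, 0.2, 0.6]
width: 59.6
```

>>> apply_moves:
  series:
    - [[0,0,0,0,0,0],[0,0,0,0,0,0],[0,0,0,0,0,0],[0,0,0,0,0,0],[0,0,0,0,0,0]]

```text
clock: 25.02
eef_pos: [592.4, 55.0, 78.8]
tool_rot: [-3.141, -0.0, 1.805]
force: [1.2, -0.4, 0.9]
width: 59.8
```

>>> apply_moves:
  series:
    - [[0,0,0,0,0,0],[0,0,0,0,0,0],[0,0,0,0,0,0],[0,0,0,0,0,0],[0,0,0,0,0,0]]
  claw: -0.6

```text
clock: 25.65
eef_pos: [592.4, 55.6, 80.2]
tool_rot: [-3.142, -0.001, 1.806]
force: [-2.3, 1.4, 10.0]
width: 23.3
```

```bash
cat > j.py <<'E'
from h import *; import sys
need([592,56,77],103.5)
i=viewer.camera_info("wrist"); im=viewer.get_image("wrist"); cv2.imwrite("pics/"+sys.argv[1],im)
import pickle; pickle.dump(i,open(sys.argv[1]+".pkl","wb"))
print([(round(d["score"],2),[round(d["location"][0]*640),round(d["location"][1]*400)]) for n in ("jaw_fin","ball_tip") for d in viewer.find_in("wrist",n)[:2]])
u=np.array([-.2334,.9724]);y=np.array([-.9724,-.2334]);o=np.array([567.8,165.4])
for tr in (0,10,20,30,42): 
    a=o+(-14+tr)*u-6*y; print(tr,np.round(proj("",[*a,115],i)))
E
python3 j.py w7.png
```

```text
t 25.65 tcp [592.4  55.6  80.2] yaw 103.5 tilt [-180.   -0.] w 23.3 q7 1.41 F [-2.3  1.4 10. ]
  shift/50 now-frame [ 0.01 -0.01  0.06] rot/6 [-0. -0. -0.]
[(0.76, [505, 253]), (0.73, [519, 229])]
0 [539. 312.]
10 [561. 312.]
20 [583. 312.]
30 [605. 312.]
42 [632. 312.]
```

>>> apply_moves:
  series:
    - [[0,0,0,0,0,0],[0,0,0,0,0,0],[0,0,0,0,0,0],[0,0,0,0,0,0],[0,0,0,0,0,0]]
  claw: 0.4

```text
clock: 26.42
eef_pos: [592.3, 55.0, 78.7]
tool_rot: [-3.141, -0.001, 1.805]
force: [-0.2, -0.8, 0.5]
width: 60.2
```

>>> apply_moves:
  series:
    - [[0,0,0,0,0,0],[0,0,0,0,0,0],[0,0,0,0,0,0],[0,0,0,0,0,0],[0,0,0,0,0,0]]

```text
clock: 27.05
eef_pos: [592.4, 55.0, 78.8]
tool_rot: [-3.141, -0.0, 1.805]
force: [0.6, 0.9, -0.5]
width: 59.9
```

>>> apply_moves:
  series:
    - [[0,0,0,0,0,0],[0,0,0,0,0,0],[0,0,0,0,0,0],[0,0,0,0,0,0],[0,0,0,0,0,0]]
  claw: -0.6

```text
clock: 27.68
eef_pos: [592.5, 55.6, 80.2]
tool_rot: [-3.142, -0.0, 1.806]
force: [-3.5, 0.7, 10.7]
width: 23.6
```

>>> apply_moves:
  series:
    - [[0,0,0,0,0,0],[0,0,0,0,0,0],[0,0,0,0,0,0],[0,0,0,0,0,0],[0,0,0,0,0,0]]
  claw: 0.4

```text
clock: 28.3
eef_pos: [592.3, 55.0, 78.7]
tool_rot: [-3.141, -0.001, 1.805]
force: [0.1, 0.2, -0.3]
width: 59.9
```

>>> apply_moves:
  series:
    - [[0,0,0,0,0,0],[0,0,0,0,0,0],[0,0,0,0,0,0],[0,0,0,0,0,0],[0,0,0,0,0,0]]

```text
clock: 28.92
eef_pos: [592.4, 55.0, 78.8]
tool_rot: [-3.141, -0.0, 1.805]
force: [0.1, -0.1, 0.5]
width: 59.6
```

>>> apply_moves:
  series:
    - [[0,0,0,0,0,0],[0,0,0,0,0,0],[0,0,0,0,0,0],[0,0,0,0,0,0],[0,0,0,0,0,0]]
  claw: -0.6

```text
clock: 29.55
eef_pos: [592.4, 55.5, 80.3]
tool_rot: [-3.142, -0.0, 1.806]
force: [-3.2, 0.8, 11.0]
width: 22.9
```

```bash
python3 j.py w8.png
```

```text
t 29.55 tcp [592.4  55.5  80.3] yaw 103.5 tilt [-180.   -0.] w 22.9 q7 1.41 F [-3.2  0.8 11. ]
  shift/50 now-frame [ 0.01 -0.01  0.07] rot/6 [-0. -0. -0.]
[(0.89, [535, 248])]
0 [539. 312.]
10 [561. 312.]
20 [583. 312.]
30 [605. 312.]
42 [631. 312.]
```

>>> apply_moves:
  series:
    - [[0,0,0,0,0,0],[0,0,0,0,0,0],[0,0,0,0,0,0],[0,0,0,0,0,0],[0,0,0,0,0,0]]
  claw: 0.4

```text
clock: 30.32
eef_pos: [592.3, 55.0, 78.7]
tool_rot: [-3.141, -0.001, 1.805]
force: [0.6, 0.7, -0.5]
width: 59.6
```

>>> apply_moves:
  series:
    - [[0,0,0,0,0,0],[0,0,0,0,0,0],[0,0,0,0,0,0],[0,0,0,0,0,0],[0,0,0,0,0,0]]

```text
clock: 30.95
eef_pos: [592.4, 55.0, 78.8]
tool_rot: [-3.141, -0.0, 1.805]
force: [0.6, -0.2, 0.6]
width: 59.9
```

>>> apply_moves:
  series:
    - [[0,0,0,0,0,0],[0,0,0,0,0,0],[0,0,0,0,0,0],[0,0,0,0,0,0],[0,0,0,0,0,0]]
  claw: -0.6

```text
clock: 31.58
eef_pos: [592.5, 55.6, 80.3]
tool_rot: [3.142, -0.001, 1.806]
force: [-3.8, 1.1, 10.7]
width: 23.3
```

```bash
python3 j.py w9.png
```

```text
t 31.57 tcp [592.5  55.6  80.3] yaw 103.5 tilt [180.  -0.] w 23.3 q7 1.41 F [-3.8  1.1 10.7]
  shift/50 now-frame [ 0.01 -0.01  0.07] rot/6 [ 0.   -0.   -0.01]
[(0.87, [532, 252]), (0.63, [363, 212]), (0.38, [140, 245])]
0 [539. 312.]
10 [561. 312.]
20 [583. 312.]
30 [605. 312.]
42 [631. 312.]
```

>>> apply_moves:
  series:
    - [[0,0,0,0,0,0],[0,0,0,0,0,0],[0,0,0,0,0,0],[0,0,0,0,0,0],[0,0,0,0,0,0]]
  claw: 0.4

```text
clock: 32.35
eef_pos: [592.3, 55.0, 78.7]
tool_rot: [-3.141, -0.001, 1.805]
force: [-0.3, -0.4, 0.5]
width: 59.6
```

>>> apply_moves:
  series:
    - [[0,0,0,0,0,0],[0,0,0,0,0,0],[0,0,0,0,0,0],[0,0,0,0,0,0],[0,0,0,0,0,0]]

```text
clock: 32.98
eef_pos: [592.4, 55.0, 78.8]
tool_rot: [-3.141, -0.0, 1.805]
force: [0.5, 0.5, -0.5]
width: 59.4
```

>>> apply_moves:
  series:
    - [[0,0,0,0,0,0],[0,0,0,0,0,0],[0,0,0,0,0,0],[0,0,0,0,0,0],[0,0,0,0,0,0]]
  claw: -0.6

```text
clock: 33.6
eef_pos: [592.4, 55.6, 80.0]
tool_rot: [-3.141, -0.001, 1.806]
force: [-2.5, 1.0, 7.9]
width: 23.5
```

```bash
python3 j.py w10.png
```

```text
t 33.6 tcp [592.4  55.6  80. ] yaw 103.5 tilt [-180.   -0.] w 23.5 q7 1.41 F [-2.5  1.   7.9]
  shift/50 now-frame [ 0.01 -0.01  0.06] rot/6 [-0.   -0.01 -0.01]
[(0.71, [535, 250]), (0.33, [384, 27])]
0 [539. 313.]
10 [561. 313.]
20 [583. 313.]
30 [605. 313.]
42 [632. 313.]
```

```bash
python3 - <<'E'
import cv2,numpy as np
f=lambda n:cv2.imread(f"pics/{n}.png")[100:400,400:640]
o=np.zeros((600,800,3),np.uint8)
o[:300,:240]=f("w7"); o[:300,270:510]=f("w8"); o[:300,540:780]=f("w9"); o[300:,:480]=cv2.resize(f("w10")[40:190],(480,300))
o[300:,500:740]=cv2.absdiff(f("w8"),f("w10"))*2
cv2.imwrite("pics/c10.png",o)
E
```

```text
(no output)
```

View pics/c10.png

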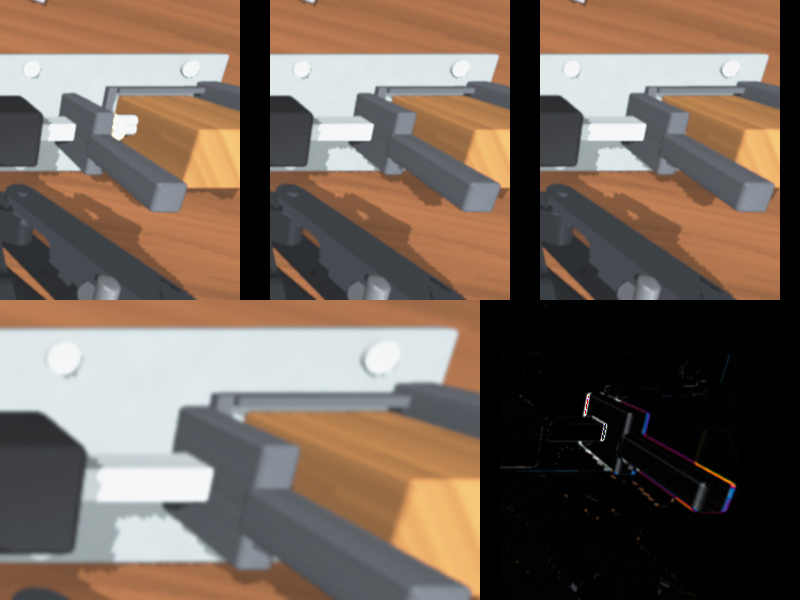

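```bash
python3 - <<'E'
import cv2,numpy as np,pickle
from h import ray
g=lambda n:cv2.imread(f"pics/{n}.png",0)
def tm(a,b,box):
    x0,y0,x1,y1=box; T=g(a)[y0:y1,x0:x1]; I=g(b)
    r=cv2.matchTemplate(I[y0-6:y1+6,x0-5:min(640,x1+45)],T,cv2.TM_CCOEFF_NORMED); _,v,_,l=cv2.minMaxLoc(r); return l[0]-5,l[1]-6,round(v,2)
for a,b in [("w7","w8"),("w8","w9"),("w9","w10"),("w8","w10")]:
    print(a,b,tm(a,b,(455,195,475,225)) , tm(a,b,(550,270,590,312)), tm(a,b,(495,240,545,285)))
i=pickle.load(open("w10.png.pkl","rb"))
# fin end (top) in w10: sample the profile along the top end
im=cv2.imread("pics/w10.png"); cv2.imwrite("pics/c11.png",cv2.resize(im[180:330,440:640],(800,600),interpolation=cv2.INTER_CUBIC))
E
```

```text
w7 w8 (25, -1, 0.99) (42, 1, 0.76) (31, -1, 0.81)
w8 w9 (0, 0, 0.99) (2, -1, 0.98) (3, 0, 0.98)
w9 w10 (9, 0, 0.99) (0, 0, 1.0) (0, 0, 0.99)
w8 w10 (1, 0, 1.0) (3, 0, 0.98) (3, 0, 0.99)
```

View pics/c11.png

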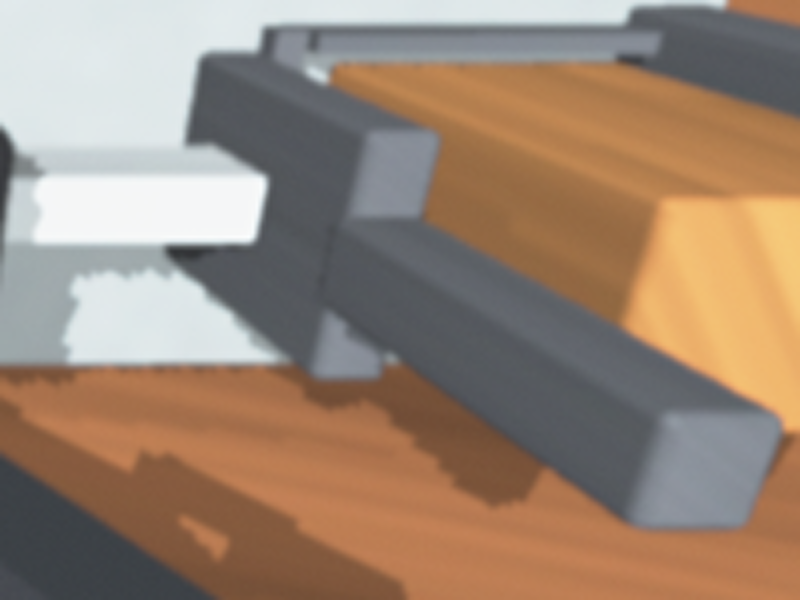

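```bash
python3 - <<'E'
from h import *; import pickle
i=pickle.load(open("pics/../w10.png.pkl","rb")); u=np.array([-.2334,.9724]);y=np.array([-.9724,-.2334]);o=np.array([567.8,165.4])
for q in [(665,412),(780,415),(745,528),(630,524)]:
    p=ray("",440+q[0]/4,180+q[1]/4,115,i)[:2]-o; print(np.round([p@u,p@y],1))
plan([([592.4,55,150],103.5,2)])
E
```

```text
[11.7  9.5]
[24.4  9.1]
[25.3 -5.7]
[12.1 -5.1]
[[-0.01, 0.0, -0.7, 0.0, -0.01, 0.0], [0.0, 0.0, -0.7, 0.0, 0.0, -0.01]]
```

```bash
python3 - <<'E'
from h import *; import pickle
i=pickle.load(open("w10.png.pkl","rb")); u=np.array([-.2334,.9724]);y=np.array([-.9724,-.2334]);o=np.array([567.8,165.4])
for n,q,z in [("blk far-left? top",(332,66),80),("blk top near",(660,198),80),("lip end",(265,35),15),("jaw plate top front",(438,135),67),("jaw plate bottom near r",(380,378),20),("rod/house",(10,140),50)]:
    p=ray("",440+q[0]/4,180+q[1]/4,z,i)[:2]-o; print(n,np.round([p@u,p@y],1))
E
```

```text
blk far-left? top [-7.2 38.6]
blk top near [41.5 19.9]
lip end [27.1 25.6]
jaw plate top front [20.2 24.3]
jaw plate bottom near r [ 61.4 -45.5]
rod/house [-34.5  17.3]
```

>>> apply_moves:
  series:
    - [[0,0,0,0,0,0],[0,0,0,0,0,0],[0,0,0,0,0,0],[0,0,-0.6,0,0,0],[0,0,-0.8,0,0,0]]
  claw: 0.4

```text
clock: 34.38
eef_pos: [591.5, 54.9, 148.4]
tool_rot: [-3.138, -0.001, 1.806]
force: [0.7, -1.3, -0.0]
width: 59.7
```

```bash
python3 - <<'E'
from h import *
plan([([621.9,-68.5,145],103.5,3),([621.9,-68.5,75],103.5,2)])
E
```

```text
[[-0.85, 0.01, 0.02, -0.03, -0.01, 0.0], [-0.85, 0.0, 0.02, 0.0, 0.0, -0.01], [-0.84, 0.01, 0.03, 0.0, 0.0, 0.0], [0.0, 0.0, 0.7, 0.0, 0.0, 0.0], [0.0, 0.0, 0.7, 0.0, 0.0, 0.0]]
```

>>> apply_moves:
  series:
    - [[-0.85,0.01,0.02,-0.02,0,0],[-0.85,0,0.02,0,0,0],[-0.85,0.01,0.03,0,0,0],[0,0,0.7,0,0,0],[0,0,0.6,0,0,0]]
  claw: -1

```text
clock: 35.0
eef_pos: [623.1, -69.8, 79.3]
tool_rot: [3.14, -0.0, 1.804]
force: [0.1, 1.4, -0.3]
width: -0.0
```

>>> apply_moves:
  series:
    - [[0,0,0.15,0,0,0],[0,0,0.15,0,0,0],[0,0,0.15,0,0,0],[0,0,0.15,0,0,0],[0,0,0.1,0,0,0]]

```text
clock: 35.62
eef_pos: [624.6, -69.8, 47.8]
tool_rot: [3.138, 0.002, 1.805]
force: [-3.1, -1.2, 14.2]
width: 0.3
```

>>> apply_moves:
  series:
    - [[0,0,0.08,0,0,0],[0,0,0,0,0,0],[0,0,0,0,0,0],[0,0,0,0,0,0],[0,0,-0.3,0,0,0]]

```text
clock: 36.25
eef_pos: [623.6, -69.0, 57.8]
tool_rot: [3.139, 0.001, 1.805]
force: [0.1, 0.1, -0.4]
width: -0.0
```

```bash
python3 - <<'E'
from h import *
s=ctrl.read_state(); print(s["eef_pos"],s["force"])
# fin now: nominal x=-21+42=21, lateral +2
u=np.array([-.2334,.9724]);y=np.array([-.9724,-.2334]);o=np.array([567.8,165.4])
f=o+20*u+2*y; print(f)
plan([([622,-69,150],103.5,2),([*f,150],1000+13.5,16),([*f,140],13.5,2)])
E
```

```text
[623.64888308 -68.96605297  57.81611097] [ 0.06016955  0.0627556  -0.38105849]
[561.1872 184.3812]
[[0.0, -0.01, -0.92, 0.03, 0.01, 0.0], [0.01, -0.02, -0.92, 0.0, 0.0, -0.01], [0.33, 0.0, 0.0, 0.0, 0.0, 0.94], [0.32, -0.03, 0.0, 0.0, 0.0, 0.94], [0.32, -0.06, 0.0, -0.01, 0.0, 0.93]]
[[0.31, -0.09, 0.0, 0.0, 0.0, 0.94], [0.3, -0.13, 0.0, 0.0, 0.0, 0.94], [0.29, -0.15, 0.0, 0.0, -0.01, 0.94], [0.27, -0.18, 0.0, 0.0, 0.0, 0.93], [0.25, -0.21, 0.0, 0.0, 0.0, 0.94]]
[[0.23, -0.23, 0.0, 0.0, 0.0, 0.94], [0.21, -0.25, 0.0, 0.01, 0.0, 0.94], [0.18, -0.27, 0.0, 0.0, 0.0, 0.93], [0.15, -0.29, 0.0, 0.0, 0.0, 0.94], [0.12, -0.3, 0.0, 0.0, 0.0, 0.94]]
[[0.09, -0.31, 0.0, 0.0, 0.0, 0.94], [0.07, -0.32, 0.0, 0.0, 0.01, 0.93], [0.03, -0.33, 0.0, 0.0, 0.0, 0.94], [0.0, 0.0, 0.1, 0.0, 0.0, 0.0], [0.0, 0.0, 0.1, 0.0, 0.0, 0.0]]
```

>>> apply_moves:
  series:
    - [[0,-0.01,-0.92,0.02,0,0],[0.01,-0.02,-0.92,0,0,0],[0.33,0,0,0,0,0.94],[0.32,-0.03,0,0,0,0.94],[0.32,-0.06,0,0,0,0.93]]

```text
clock: 36.88
eef_pos: [610.8, -20.4, 149.2]
tool_rot: [3.141, -0.001, 1.508]
force: [0.8, -0.4, -0.3]
width: 0.2
```

```bash
python3 - <<'E'
from h import *
t=viewer.get_image("top"); cv2.imwrite("pics/t12.png",t); s=viewer.get_image("scene"); cv2.imwrite("pics/s12.png",s); w=viewer.get_image("wrist"); cv2.imwrite("pics/w12.png",w)
E
```

>>> apply_moves:
  series:
    - [[0.31,-0.09,0,0,0,0.94],[0.3,-0.13,0,0,0,0.94],[0.29,-0.15,0,0,0,0.94],[0.27,-0.18,0,0,0,0.93],[0.25,-0.21,0,0,0,0.94]]

```text
clock: 37.65
eef_pos: [592.0, 57.3, 148.5]
tool_rot: [3.142, 0.0, 1.018]
force: [-0.5, 0.7, -0.7]
width: -0.0
```

>>> apply_moves:
  series:
    - [[0.23,-0.23,0,0,0,0.94],[0.21,-0.25,0,0,0,0.94],[0.18,-0.27,0,0,0,0.93],[0.15,-0.29,0,0,0,0.94],[0.12,-0.3,0,0,0,0.94]]

```text
clock: 38.28
eef_pos: [573.0, 136.5, 148.6]
tool_rot: [-3.142, 0.0, 0.527]
force: [-0.2, 0.1, -0.5]
width: 0.2
```

>>> apply_moves:
  series:
    - [[0.09,-0.31,0,0,0,0.94],[0.07,-0.32,0,0,0,0.93],[0.03,-0.33,0,0,0,0.94],[0,0,0.05,0,0,0],[0,0,0,0,0,0]]
  claw: 0.2

```text
clock: 38.9
eef_pos: [561.3, 183.3, 145.7]
tool_rot: [3.141, 0.001, 0.236]
force: [0.3, -0.4, 0.2]
width: 51.3
```

```bash
python3 - <<'E'
from h import *; import pickle
need([561.2,184.4,84],13.5)
i=viewer.camera_info("wrist"); im=viewer.get_image("wrist"); cv2.imwrite("pics/w13.png",im); pickle.dump(i,open("w13.pkl","wb"))
u=np.array([-.2334,.9724]);y=np.array([-.9724,-.2334]);o=np.array([567.8,165.4])
print([(round(d["score"],2),[round(d["location"][0]*640),round(d["location"][1]*400)]) for d in viewer.find_in("wrist","jaw_fin")[:2]])
print("fin top pred",np.round(proj("",[561.2,184.4,115],i)), "blk top pred centre",proj("",[*(o+72*u),80],i))
c=np.zeros((600,800,3),np.uint8); c[:400,:640]=im
w=cv2.imread("pics/w12.png"); c[400:600,:320]=cv2.resize(w,(320,200)); s=cv2.imread("pics/s12.png"); c[400:600,330:730]=cv2.resize(s[205:255,310:410],(400,200))
cv2.imwrite("pics/c13.png",c)
E
```

```text
t 38.9 tcp [561.3 183.3 145.7] yaw 13.5 tilt [1.8e+02 1.0e-01] w 51.3 q7 0.03 F [ 0.3 -0.4  0.2]
  shift/50 now-frame [ 0.   -0.02  1.23] rot/6 [0.   0.01 0.  ]
[(0.89, [328, 206])]
fin top pred [325. 233.] blk top pred centre [328.10244078 147.30034459]
```

>>> apply_moves:
  series:
    - [[0,-0.01,0.31,0,0,0],[0,-0.01,0.31,0,0,0],[0,0,0.31,0,0,0],[0,0,0.28,0,0,0],[0,0,0,0,0,0]]

```text
clock: 39.62
eef_pos: [559.7, 185.5, 83.7]
tool_rot: [-3.141, 0.004, 0.235]
force: [-0.1, 0.2, 0.7]
width: 51.1
```

>>> apply_moves:
  series:
    - [[0,0,0,0,0,0],[0,0,0,0,0,0],[0,0,0,0,0,0],[0,0,0,0,0,0],[0,0,0,0,0,0]]
  claw: -1

```text
clock: 40.25
eef_pos: [564.2, 186.7, 86.5]
tool_rot: [-3.141, -0.007, 0.235]
force: [6.7, 1.6, -3.6]
width: 14.9
```

>>> apply_moves:
  series:
    - [[0.06,0.2,0,0,0,0],[0,0.2,0,0,0,0],[0,0.2,0,0,0,0],[0,0.18,0,0,0,0],[0,0,0,0,0,0]]

```text
clock: 40.88
eef_pos: [573.2, 149.7, 86.4]
tool_rot: [-3.14, -0.001, 0.235]
force: [-1.0, 3.0, 5.6]
width: 14.7
```

>>> apply_moves:
  series:
    - [[0,0.06,0,0,0,0],[0,0.04,0,0,0,0],[0,0,0,0,0,0],[0,0,0,0,0,0],[0,0,0,0,0,0]]

```text
clock: 41.5
eef_pos: [574.2, 145.8, 86.4]
tool_rot: [-3.139, -0.001, 0.236]
force: [-0.9, 4.1, 6.9]
width: 14.6
```

>>> apply_moves:
  series:
    - [[0,0.06,0,0,0,0],[0,0.04,0,0,0,0],[0,0,0,0,0,0],[0,0,0,0,0,0],[0,0,0,0,0,0]]

```text
clock: 42.12
eef_pos: [574.2, 145.8, 86.4]
tool_rot: [-3.134, -0.001, 0.239]
force: [-4.3, 12.6, 7.1]
width: 15.2
```

>>> apply_moves:
  series:
    - [[0,-0.05,0,0,0,0],[0,0,0,0,0,0],[0,0,0,0,0,0],[0,0,0,0,0,0],[0,0,0,0,0,0]]
  claw: 0.3

```text
clock: 42.75
eef_pos: [574.5, 140.9, 85.3]
tool_rot: [-3.141, 0.001, 0.234]
force: [-0.4, -0.5, -0.2]
width: 55.3
```

>>> apply_moves:
  series:
    - [[0,0,-0.6,0,0,0],[0,0,-0.9,0,0,0],[0,0,-0.9,0,0,0],[0,0,-0.5,0,0,0],[0,0,0,0,0,0]]

```text
clock: 43.38
eef_pos: [575.9, 141.3, 232.4]
tool_rot: [-3.141, -0.004, 0.235]
force: [-0.7, 0.3, 0.5]
width: 55.3
```

```bash
python3 - <<'E'
from h import *; import pickle
need([574,145.8,200],13.5)
i=viewer.camera_info("wrist"); im=viewer.get_image("wrist"); cv2.imwrite("pics/w14.png",im); pickle.dump(i,open("w14.pkl","wb"))
u=np.array([-.2334,.9724]);y=np.array([-.9724,-.2334]);o=np.array([567.8,165.4])
hsv=cv2.cvtColor(im,cv2.COLOR_BGR2HSV)
for n in ("model_mid","ball_tip","jaw_fin"): print(n,[(round(d["score"],2),[round(d["location"][0]*640),round(d["location"][1]*400)]) for d in viewer.find_in("wrist",n)[:2]])
print("pred model top c",proj("",[*(o+72*u-1*y),80],i),"home tip",proj("",[*(o+28*u-1*y),32],i),"tip if 10 out",proj("",[*(o+18*u-1*y),32],i),"fin top c",proj("",[*(o-21*u-1*y),115],i))
m=cv2.inRange(hsv,(8,110,130),(22,255,255)); c0=proj("",[*(o+72*u-1*y),80],i).astype(int)
M=np.zeros_like(m); M[c0[1]-45:c0[1]+45,c0[0]-40:c0[0]+40]=m[c0[1]-45:c0[1]+45,c0[0]-40:c0[0]+40]
c=max(cv2.findContours(M,0,1)[0],key=cv2.contourArea); r=cv2.minAreaRect(c); print(r)
print([np.round(((ray("",*q,80,i)[:2]-o)@np.c_[u,y]),1).tolist() for q in cv2.boxPoints(r)])
col=int(c0[0])
print(im[int(c0[1])-10:int(c0[1])+130:3,col].tolist())
E
```

```text
t 43.38 tcp [575.9 141.3 232.4] yaw 13.4 tilt [-180.    -0.2] w 55.3 q7 0.08 F [-0.7  0.3  0.5]
  shift/50 now-frame [-0.02 -0.1   0.65] rot/6 [-0.01 -0.04 -0.01]
model_mid [(0.75, [320, 93]), (0.57, [29, 380])]
ball_tip [(0.94, [19, 366]), (0.77, [324, 127])]
jaw_fin [(0.77, [322, 178])]
pred model top c [322.53907183  91.08506024] home tip [322.42416315 133.92236826] tip if 10 out [322.42850626 142.51326551] fin top c [322.69483548 192.7398491 ]
((320.5, 90.5), (59.0, 39.0), 90.0)
[[98.6, 19.4], [98.6, -17.5], [44.9, -18.5], [44.9, 20.6]]
[[103, 174, 235], [103, 172, 233], [105, 176, 236], [109, 181, 239], [108, 180, 239], [100, 165, 228], [97, 162, 225], [101, 167, 230], [102, 169, 232], [104, 174, 234], [98, 162, 227], [97, 161, 226], [98, 164, 228], [116, 167, 217], [184, 214, 221], [242, 247, 247], [242, 247, 247], [230, 244, 246], [217, 221, 217], [222, 220, 209], [222, 220, 210], [222, 220, 209], [192, 188, 177], [156, 153, 145], [158, 156, 146], [157, 156, 147], [157, 155, 146], [155, 152, 144], [154, 152, 143], [77, 74, 70], [68, 64, 63], [69, 66, 63], [69, 65, 62], [67, 63, 61], [68, 64, 62], [97, 92, 87], [138, 130, 124], [139, 130, 125], [143, 134, 128], [133, 125, 120], [63, 61, 58], [61, 58, 56], [61, 58, 56], [59, 57, 56], [62, 59, 58], [61, 59, 57], [61, 58, 56]]
```

```bash
python3 -c "
from cell import ctrl
print(ctrl.finish_job())"
```

```text
the job is handed in; nothing more can be done
None
```

I set the joint model in the clamp bed, pressed its ball home, released the lever, slid the jaw back and handed the job in at about 43 s. `finish_job` gives no verdict.

**What I did:**
- I lifted the orange model out of the nook by its ends and turned it on the notebook. I then took it again by its y faces and stood it in the bed, ball towards the jaw.
- I squeezed the trigger six times. The jaw moved only about 2–3 px on the fifth squeeze and not at all on the sixth, so I took the ball to be home.
- I pressed the paddle down to about 47 mm or lower at 14 N, then pinched the fin and slid the jaw 42 mm back. It stopped there and the force rose to about 12 N. I opened the gripper and lifted clear.

**Last checks, from the final wrist picture measured by script:**

| Item | Measured | Expected |
|---|---|---|
| Block along the clamp | x = 44.9 to 98.6 mm | 44 to 100 mm against the anvil |
| Block across the clamp | about 1 mm off the middle | within 7 mm |
| Ball tip | row ~133 | 133.9 if home, 142.5 if 10 mm out |
| Fin top | row ~193 | 192.7 with the jaw fully back |

**Disagreements and gaps:**
- **Jaw travel:** after pumping, the fin read about 39 mm of travel instead of 42. The block's edge read 2.5 mm short in the same picture, so I put this down to camera error.
- **First set-down:** the first try at the notebook, at x = 422 mm, stopped at a joint limit, so I put the model down at x = 448 mm.
- **Lever:** I did not see it down in a picture, because the 12-view limit was reached. I inferred it from the press depth and force, and from the jaw sliding freely.
- **Bottle, mug and mouse:** I did not measure them again. No contact with them was felt.

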